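Clear the setting plate from the guarded station and latch the guard door

ROBOT

A 6-joint arm with a two-finger parallel gripper is mounted at the origin on a cart in front of the work surface, level with it; the furniture and walls round the work are solid. World frame = base frame: x ahead of the robot, y to its left, z up, the work surface at z = 0. Lengths are in m, angles in degrees, forces in N, time in s.
With the tool pointing down it reaches from about 0.4 to 0.825 m from the base axis. Payload 7 kg.
Tool frame: the origin (TCP) lies midway between the tips of the shut fingers; the grasp point (between the pads) lies 19 mm behind it; z points along the fingers, x is the direction in which the jaws open and shut, and the axes are right-handed (so a half turn about z gives the same grasp; the last joint's range is limited). The gripper opens to 88 mm and grips with 3 to 60 N. Pads are 19 mm wide; open, the fingers measure 130 mm over their backs; the gripper's body (78 mm by 193 mm) begins 47 mm behind the grasp point.
Start: joints at [80.163, 20.546, 0.682, 0, -70.136, -16.507], TCP at [0.3, 0.605, 0.227] pointing down, gripper open.
Joint ranges: [-176.03, 176.03], [-82.01, 121.73], [-58.28, 71.71], [-173.87, 95.51], [-174.79, -0.11], [-173.66, 173.66]. Speed limits (degrees/s): [136.94, 136.94, 172.46, 180, 180, 180].

INTERFACE

Orientations are given as [roll, pitch, yaw] about the fixed x, y, z axes, in that order (R = Rz(yaw) Ry(pitch) Rx(roll)).
In Python, from plant import ctrl, vision, nets gives the robot as it stands.
- The arm moves only by the shell command python3 -m jog 'ROWS'. ROWS is text: rows parted by semicolons, each of 7 numbers parted by spaces: the turn, a rotation vector about the tool's x, y, z in units of 0.1 rad (1.0 is 0.1 rad), then the shift along the tool's x, y, z in units of 4 cm (1.0 is 4 cm), then the opening, from -1 (shut) to 1 (fully open). In form: rx ry rz x y z jaw; .... A call has 1 to 8 rows; each row shifts and turns the commanded pose from where the row before left it, along the tool's axes as they then stand; what a row does not reach is not made up. A row lasts 1/8 s, in which the tool goes at most 62.5 mm and 10.7 degrees, less where a joint would pass 70% of its speed; a pose out of reach is approached as far as the arm can. A call with a number of a shift or a turn outside -1 to 1 is refused whole. A call with a gripper value outside its range is refused whole. The fingers move at their own pace and stop on an object; the grip force is fixed at half the most. Time passes only in rows, so rows that do not move let the fingers close. It gives the time, the measured TCP pose, the force and the opening at its end, in the units of the state.
- ctrl.get_obs(): the state, without advancing time (a new reading comes with each control period).
- vision.snapshot(name): name is "scene" or "side" or "wrist"; returns (picture, depth): 400x640x3 uint8, red, green, blue; 400x640 float32, m along the optical axis (not along the pixel's ray), 0 where there is no reading.
- vision.camera_info(name): a dict with "camera_matrix" (3x3 intrinsics, pixels), "D" ([k1, k2, p1, p2, k3] as OpenCV has them; the pictures are not rectified), "camera_from_world" (4x4, takes a point from world to camera coordinates); the wrist camera has in their place "tool_from_camera" (4x4, takes a point from camera to tool coordinates, whose origin is the TCP and whose axes are the tool frame's). Camera axes: x right, y down, z forward; pixel columns grow to the right and rows downward; lengths in m; the calibration is good to about 2 mm. A picture is of the moment at which its call begins: read the wrist's pose just before it. camera_info takes no time and is no camera call.
- ctrl.close_job(): hands the job in, once; it reports no verdict.
Trained networks look in the newest picture that a camera, given by its name, has taken for a name from the list of things; names that differ only in an ending like _2 or _b are one class to them, and where a whole thing is asked for, a point or a joint stands for the part that bears it (a point fixed in the world has none). Each returns a list of dicts, best first, with "score" (0 to 1); they miss things now and then, are a little off and sometimes report something else, mostly with a low value. They report only what shows in the picture. A call takes as long as a camera call.
- nets.boxes_of(target, camera): "location" ([x, y, z] in m, in world coordinates, good to about 4 mm: the middle of the surface that is visible of it).
The state is a dict: "clock": time; "joint_pos": joint angles; "qvel": joint speeds; "tau": joint torques, N m; "tool_pos": TCP position; "orientation": TCP orientation; "force": force on the tool from outside, world axes, zero at the start; "moment": the same for the moment, N m; "opening": finger opening in m.
Only numpy, scipy, OpenCV 4.12 (cv2) and the standard library are available. Lean on these libraries where they do the work, as an engineer would, in place of code of your own. Each camera call takes 0.05 s, during which the arm holds its last target.

TASK

Take the thin plate off the bed of the small guarded station and put it, lying flat, in the shallow steel tray: the rails hide its sides, so slide it out over the front edge of the bed first, then grip it and lift it clear without letting it fall on the trolley. Then push the guard door fully shut until it is held by its spring catch. Press lightly on the plate and do not ram the door, and leave the other parts where they are.

Things in the scene. Friction and masses are not known exactly. Their poses are not given: they have to be found in the camera images.
- station: Fixed grey sheet-metal guarded station, open at the top, 150 deep (its x) x 180 wide x 85 mm high; doorway at its -x face. Origin: centre of its underside; +x points in from the doorway, -y to the hinge side, z up. Inside is a dark steel bed, top 50 mm high, with two steel rails, 28 mm wide, top 62 mm high, the bed's full length, leaving a 64 mm channel centred on y = 0.
- bed_front (a point): Middle of the front edge of the bed, on its top face (50 mm above the trolley); axes as the station's. The bed and rails run 145 mm in +x from here up to the rear wall. In front there is only a 6 mm base plate (its edge 3 mm before this point) and the trolley top. The shut door's outer face lies 11 mm before this point.
- plate_centre (a point): Centre (half-way up) of the loose aluminium plate, 120 (its x) x 60 (its y) x 4 mm, about 120 g, a slot 8 x 24 mm 46 mm to -x. At first it lies on the bed in the channel, front end 5 to 20 mm inside the bed's front edge, too near the rear wall for a finger behind. The bed is smooth: fingertips pressed on its rear half with 5 to 15 N drag it along. It tips off if its centre passes the edge.
- guard_door (a joint): Hinge angle in rad: 0 = shut and seated; grows as the door opens to the front (counter-clockwise seen from above), limit 1.95. It stays where left (light friction), but from about 0.075 rad a spring ball catch at the free edge resists (up to about 10 to 15 N at the push point), and once passed at about 0.035 rad pulls it in and holds it at 0. Left short of that, the ball keeps it ajar.
- guard_door_hinge (a point): On the vertical hinge axis at the doorway's -y side (the right, seen from the robot), 55 mm high. Turns with the door: +y runs along the leaf to its free edge, -x is the outward normal. The leaf is grey sheet, x -2 to +2 mm (its outer face has ribs to -4 mm near top and bottom), 4 to 180 mm from the axis, 12 to 85 mm high. At the free edge a flange, 35 to 75 mm high, stands out 21 mm.
- guard_door_push (a point): On the outer face of the door leaf, 125 mm from the hinge axis and 55 mm above the trolley: a good place to push (nearer the hinge while the door is wide open, if reach is short). Axes as guard_door_hinge: +x is the direction to push.
- nylon_block: White nylon block 24 x 50 x 24 mm, loose bystander; origin at the centre of its underside.
- clamp_block: Grey split clamp block 76 x 80 x 56 mm, loose bystander; origin at the centre of its underside.
- bearing: Ball bearing 47 mm across, 14 mm high, loose bystander; origin at the centre of its underside.
- grey_sleeve: Upright grey roller sleeve 57 mm across, 70 mm high, loose bystander; origin at the centre of its underside.
- tray: Fixed shallow open steel tray, 120 (its x) x 170 (its y) x 22 mm high, walls and floor 3 mm (inside 114 x 164 mm, floor 3 mm up); its long side y lies roughly along world y. Origin: centre of its underside, z up.

How it is judged (in metres and radians):
On the way, in this order (a step that is already met when the one before it is completed fails the run):
1. the plate lies flat in the tray (height (world z) of plate_centre below 0.012 m and x of plate_centre in the frame of tray between -0.032 and 0.032 m and y of plate_centre in the frame of tray between -0.027 and 0.027 m and angle between plate_centre's own z axis and vertical below 0.1 rad), for 0.2 s.
2. the door is shut (value of joint guard_door below 0.015 rad), for 0.1 s.
At the end, for the whole second after the job is handed in: The plate lies flat in the tray, between its walls (centre below 12 mm, tilted less than 0.1 rad), and the guard door is seated on its catch (angle below 0.015 rad) and stays there (all of step 1 and value of joint guard_door below 0.015 rad); the robot touches nothing.
It fails at once if the plate falls onto the trolley top (height (world z) of plate_centre below 0.03 m and horizontal distance between plate_centre and tray above 0.11 m).
It fails at once if the door is rammed: the fingers press on it with more than 40 N (contact force between guard_door and the fingers above 40 N).
It fails at once if the plate is pressed onto the bed with more than 35 N (contact force between plate and station above 35 N).
It fails at once if a bystander is moved by more than 30 mm (distance of any of nylon_block, clamp_block, bearing, grey_sleeve from where it was at the start of the episode above 0.03 m).
It also fails if it takes over 67 s, if anything falls off the work surface, if the arm or the gripper's body presses on something with over 40 N, if the wrist force passes 120 N, or if a joint passes its speed limit or range.

## Working session

There is one attempt and no reset: what is moved stays moved. The work goes in short steps, Python scripts to look and compute and a shell command to move; the robot and the scene stay as the last step left them, time stands still between calls to the robot, and variables do not carry over. Pictures are saved under pics/ and viewed, and the job is handed in when it is done.

```bash
ls -la; mkdir -p pics
python3 - <<'E'
from plant import ctrl, vision, nets
import cv2
print(ctrl.get_obs())
for n in ["scene","side","wrist"]:
    p,d=vision.snapshot(n); cv2.imwrite(f"pics/{n}0.png",p[:,:,::-1])
    i=vision.camera_info(n); print(n,i)
    for t in ["station","plate_centre","guard_door","nylon_block","clamp_block","bearing","grey_sleeve","tray"]:
        if n!="wrist":
            print(t,[(r['score'],r['location']) for r in nets.boxes_of(t,n)][:2])
print(ctrl.get_obs()['clock'])
E
```

```text
total 12
drwxr-xr-x  3 agent agent 4096 Dec  7 00:00 .
drwxr-xr-x 23 root  root  4096 Dec  7 00:00 ..
drwxr-xr-x  2 agent agent 4096 Dec  7 00:00 pics
{'clock': 0.0, 'joint_pos': array([ 8.01641678e+01,  2.05908877e+01,  6.33871223e-01, -1.99115874e-02,
       -7.01358336e+01, -1.65077099e+01]), 'qvel': array([-0.02180324, -0.07385783, -0.10154576, -0.05037739,  0.04742393,
        0.02394966]), 'tau': array([-1.52482065e-03, -5.82712448e+01,  2.93063629e+01,  6.99763566e+00,
        6.81553240e-03, -1.59062547e-04]), 'tool_pos': array([0.29933259, 0.60445434, 0.22563026]), 'orientation': array([-1.79991561e+02, -9.43419593e-02, -1.16350330e+02]), 'force': array([ 0.7076316 , -0.79472437, -0.72292091]), 'moment': array([0.00425679, 0.00922221, 0.02650745]), 'opening': 0.0875647293788767}
scene {'camera_matrix': array([[489.03842932,   0.        , 325.99440682],
       [  0.        , 489.03842932, 190.05537151],
       [  0.        ,   0.        ,   1.        ]]), 'D': array([-0.06845715,  0.        ,  0.        ,  0.        ,  0.        ]), 'camera_from_world': array([[ 0.54864955, -
[... 1594 characters left out ...]
(0.22, [0.5544, -0.052, 0.0213])]
tray [(0.58, [0.4355, -0.1427, -0.0002])]
wrist {'camera_matrix': array([[303.51981348,   0.        , 321.62672227],
       [  0.        , 303.51981348, 194.45139204],
       [  0.        ,   0.        ,   1.        ]]), 'D': array([-0.03730247,  0.        ,  0.        ,  0.        ,  0.        ]), 'tool_from_camera': array([[ 9.99999403e-01,  7.72867443e-04,  7.72764995e-04,
         9.73236757e-04],
       [-9.47235711e-04,  9.65594253e-01,  2.60051612e-01,
        -6.98679333e-02],
       [-5.45192013e-04, -2.60052189e-01,  9.65594408e-01,
        -1.58591405e-01],
       [ 0.00000000e+00,  0.00000000e+00,  0.00000000e+00,
         1.00000000e+00]])}
0.95
```

View pics/scene0.png

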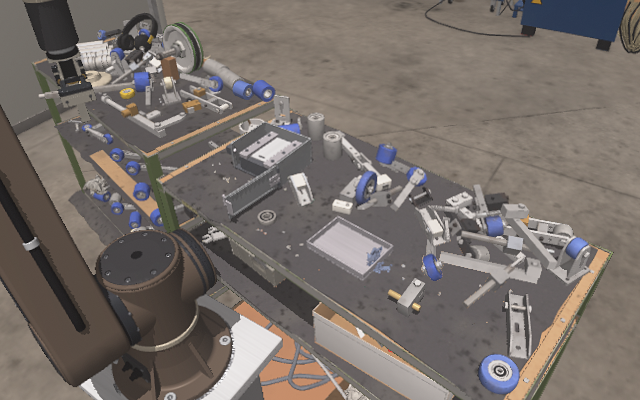

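View pics/side0.png

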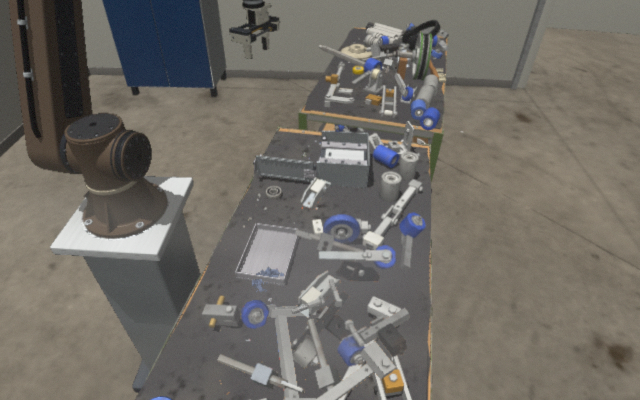

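View pics/wrist0.png

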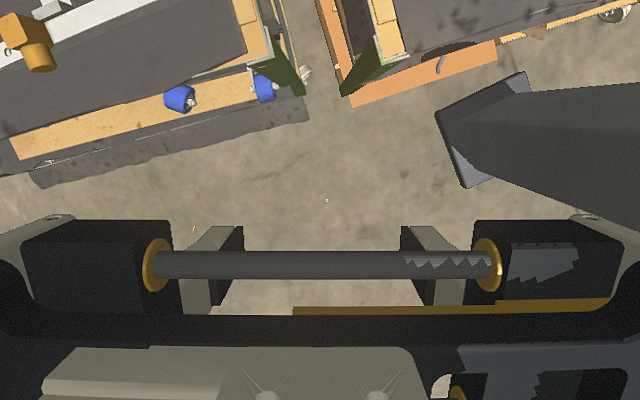

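```bash
cat > h.py <<'E'
import numpy as np, cv2
from plant import ctrl, vision, nets
from scipy.spatial.transform import Rotation as R
def cloud(name, snap=None):
    if name=="wrist":
        o=ctrl.get_obs(); T=np.eye(4); T[:3,:3]=R.from_euler('xyz',o['orientation'],degrees=True).as_matrix(); T[:3,3]=o['tool_pos']
    p,d=vision.snapshot(name) if snap is None else snap
    i=vision.camera_info(name); K=i['camera_matrix']; D=i['D']
    h,w=d.shape; v,u=np.mgrid[:h,:w]
    n=cv2.undistortPoints(np.stack([u.ravel(),v.ravel()],1).astype(np.float64)[:,None],K,D)[:,0]
    z=d.ravel(); P=np.c_[n*z[:,None],z]
    W=(T@i['tool_from_camera']) if name=="wrist" else np.linalg.inv(i['camera_from_world'])
    P=P@W[:3,:3].T+W[:3,3]; P[z==0]=np.nan
    return p,P.reshape(h,w,3)
def topdown(p,P,x0,x1,y0,y1,s=2,zmax=0.15):
    # s px per mm; rows: x down from x1, cols: y left positive
    H=int((x1-x0)*1000*s);W=int((y1-y0)*1000*s)
    im=np.zeros((H,W,3),np.uint8); zz=np.full((H,W),-9.)
    q=P.reshape(-1,3);c=p.reshape(-1,3)
    ok=~np.isnan(q[:,0])&(q[:,2]<zmax); q=q[ok];c=c[ok]; o=np.argsort(q[:,2]);q=q[o];c=c[o]
    r=((x1-q[:,0])*1000*s).astype(int); k=((y1-q[:,1])*1000*s).astype(int)
    ok=(r>=1)&(r<H-1)&(k>=1)&(k<W-1)
    for dr in (-1,0,1):
        for dk in (-1,0,1):
            im[r[ok]+dr,k[ok]+dk]=c[ok]; zz[r[ok]+dr,k[ok]+dk]=q[ok,2]
    return im,zz
E
python3 - <<'E'
from h import *
for n in ["scene","side"]:
    p,P=cloud(n); np.savez(f"c_{n}.npz",p=p,P=P)
    im,zz=topdown(p,P,0.33,0.75,0.0,0.38,s=1.4)
    zc=cv2.applyColorMap((np.clip(zz/0.1,0,1)*255).astype(np.uint8),cv2.COLORMAP_JET)
    o=np.hstack([im[:,:,::-1],zc])
    cv2.imwrite(f"pics/top_{n}.png",o); print(o.shape)
for n,(a,b,c,d) in {"scene":(100,260,180,380),"side":(110,300,220,440)}.items():
    p=np.load(f"c_{n}.npz")['p'][a:b,c:d]; cv2.imwrite(f"pics/crop_{n}.png",cv2.resize(p[:,:,::-1],None,fx=3.5,fy=3.5,interpolation=2))
E
```

```text
(588, 1064, 3)
(588, 1064, 3)
```

View pics/top_scene.png

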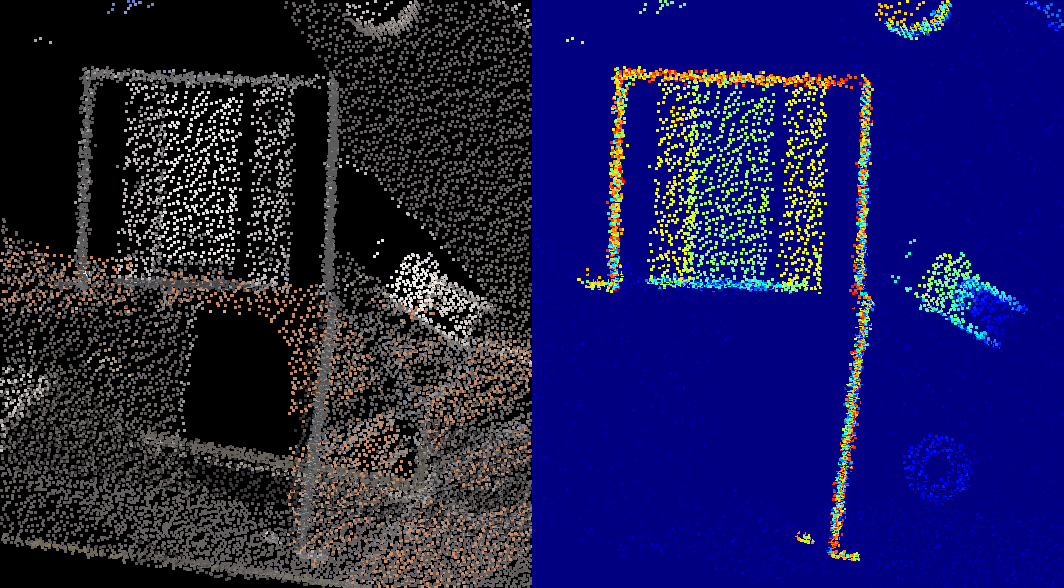

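View pics/crop_scene.png

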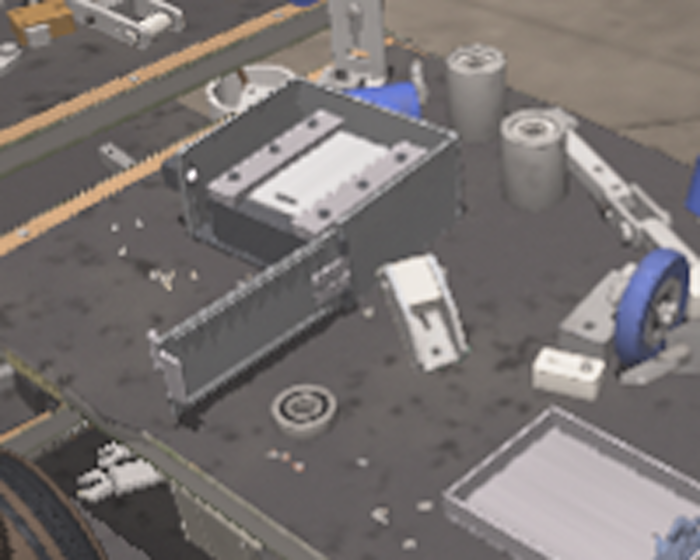

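View pics/top_side.png

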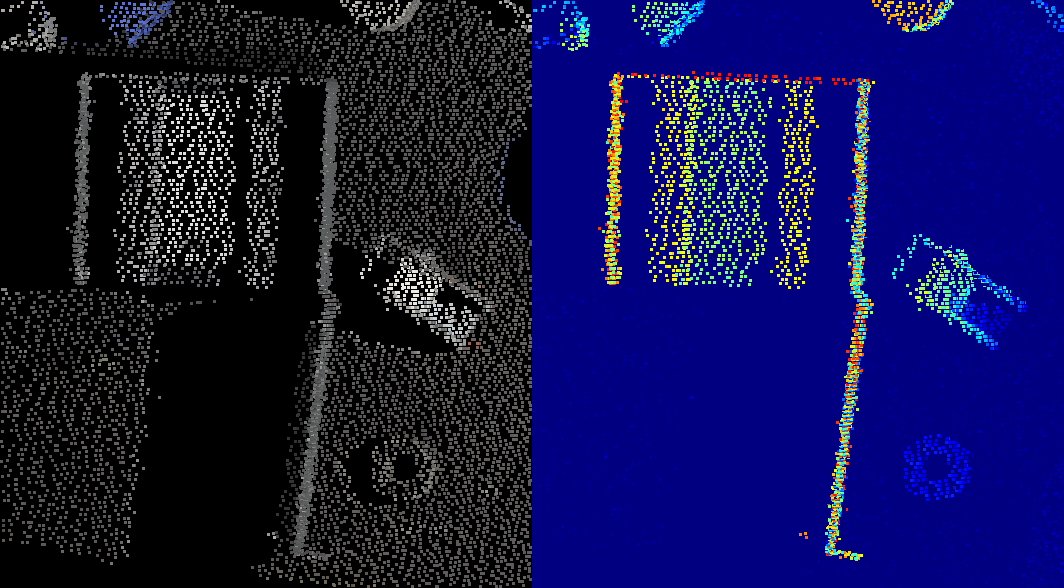

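View pics/crop_side.png

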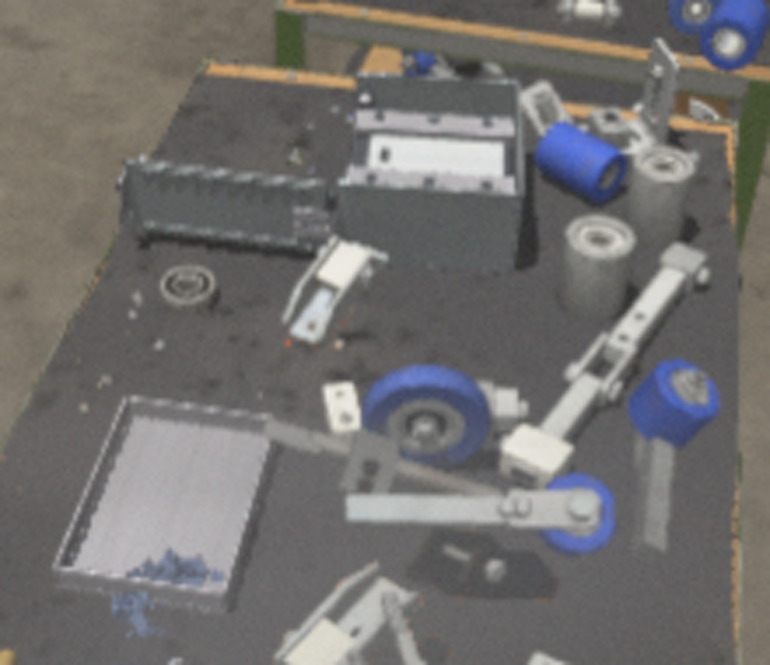

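Run:
```python
from h import *
def fit(q,lab):
    # robust line fit in xy
    l=cv2.fitLine(q[:,:2].astype(np.float32),cv2.DIST_HUBER,0,1e-4,1e-4).ravel(); print(lab,len(q),'dir deg',round(np.degrees(np.arctan2(l[1],l[0])),2),'pt',l[2:].round(4), 'zmax',np.percentile(q[:,2],98).round(4))
for n in ["scene","side"]:
    f=np.load(f"c_{n}.npz"); p=f['p'];q=f['P'].reshape(-1,3); q=q[~np.isnan(q[:,0])]
    def b(x0,x1,y0,y1,z0,z1): return q[(q[:,0]>x0)&(q[:,0]<x1)&(q[:,1]>y0)&(q[:,1]<y1)&(q[:,2]>z0)&(q[:,2]<z1)]
    print(n)
    fit(b(.68,.71,.15,.31,.06,.1),'rear')
    fit(b(.56,.68,.305,.335,.065,.1),'left')
    fit(b(.56,.68,.13,.16,.065,.1),'right')
    fit(b(.37,.52,.13,.185,.02,.1),'door')
    fit(b(.35,.52,.13,.185,.078,.1),'doortop')
    pl=b(.57,.68,.2,.27,.045,.058); print('plate region z',np.median(pl[:,2]), 'floor', np.median(b(.4,.5,.25,.35,-.02,.02)[:,2]))
    fl=b(.35,.56,-.28,0,.0135,.035)
    print('tray wall', fl.min(0),fl.max(0), 'inner', np.median(b(.40,.48,-.2,-.1,-.02,.02)[:,2]))
    # topdown tray
    im,zz=topdown(p,f['P'],0.33,0.60,-0.3,0.0,s=1.8)
    zc=cv2.applyColorMap((np.clip(zz/0.05,0,1)*255).astype(np.uint8),cv2.COLORMAP_JET)
    cv2.imwrite(f"pics/tray_{n}.png",np.hstack([im[:,:,::-1],zc]))
```

```text
scene
rear 333 dir deg 88.22 pt [0.6936 0.2289] zmax 0.0859
left 198 dir deg -2.37 pt [0.6181 0.3198] zmax 0.0871
right 188 dir deg -2.1 pt [0.6196 0.1434] zmax 0.086
door 956 dir deg -7.59 pt [0.424  0.1564] zmax 0.0854
doortop 182 dir deg -7.79 pt [0.4361 0.1547] zmax 0.0865
plate region z 0.0536964243310874 floor -0.0003485302643175259
tray wall [ 0.36522541 -0.2355625   0.01352271] [ 0.55999623 -0.02398866  0.02739399] inner 0.004146824153194395
side
rear 90 dir deg 88.8 pt [0.6924 0.2293] zmax 0.0871
left 220 dir deg -2.17 pt [0.6202 0.3214] zmax 0.0869
right 253 dir deg -2.02 pt [0.6215 0.1454] zmax 0.086
door 876 dir deg -7.38 pt [0.4456 0.1554] zmax 0.085
doortop 153 dir deg -7.4 pt [0.4395 0.1557] zmax 0.0868
plate region z 0.05421329948606041 floor 0.00012763361955592245
tray wall [ 0.36624754 -0.23546338  0.01359752] [ 0.55997295 -0.02491219  0.0275708 ] inner 0.004770634738322788
```

View pics/tray_scene.png

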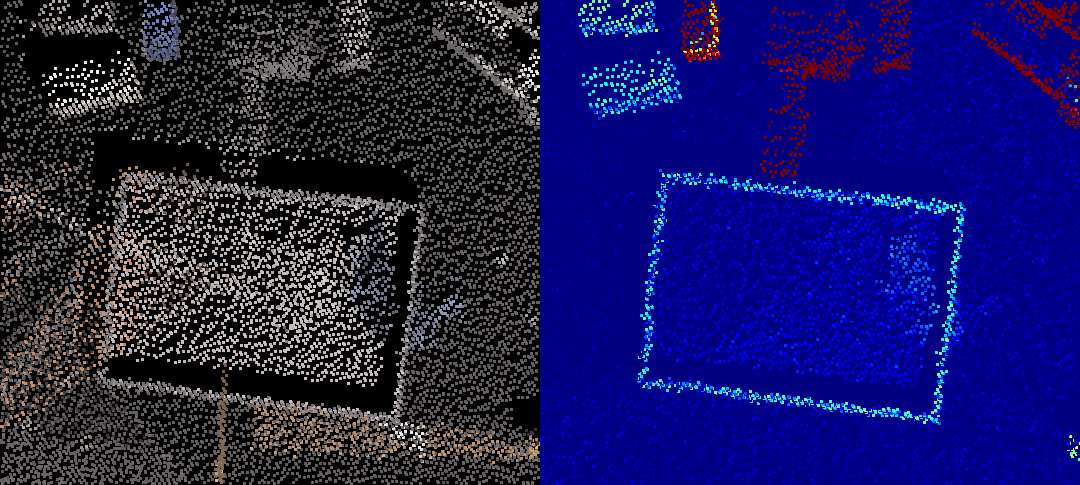

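View pics/tray_side.png

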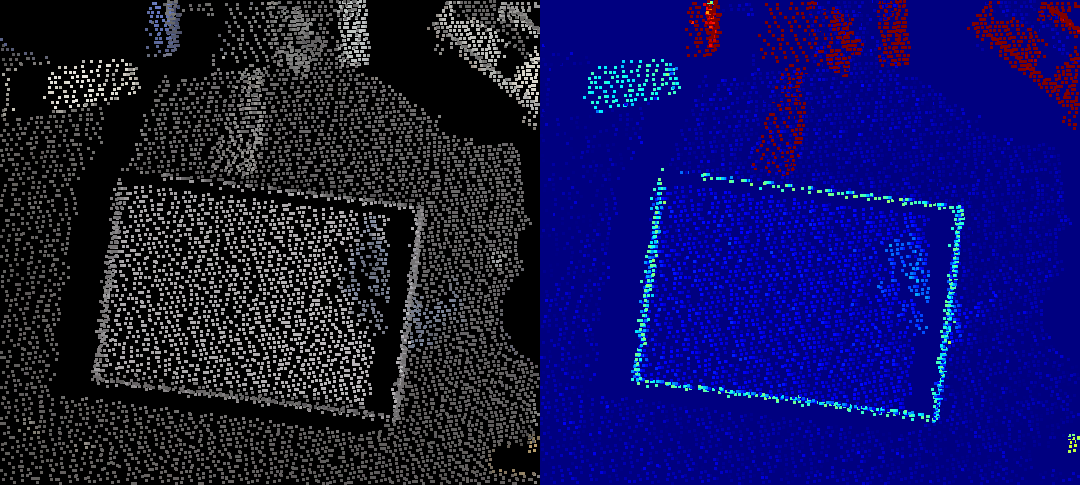

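Run:
```python
from h import *
c,s=np.cos(np.radians(-6.2)),np.sin(np.radians(-6.2)); Rm=np.array([[c,-s],[s,c]])
for n in ["scene","side"]:
    f=np.load(f"c_{n}.npz"); q=f['P'].reshape(-1,3); q=q[~np.isnan(q[:,0])]
    L=(q[:,:2]-[.4359,-.1442])@Rm
    w=(q[:,2]>.014)&(q[:,2]<.03)
    for nm,m in dict(xp=(abs(L[:,0]-.0585)<.008)&(abs(L[:,1])<.07)&((L[:,1]<-.02)|(L[:,1]>.04)),xm=(abs(L[:,0]+.0585)<.008)&(abs(L[:,1])<.07)).items():
        a=L[m&w]; k=np.polyfit(a[:,1],a[:,0],1); print(n,nm,len(a),k[1].round(4),np.degrees(np.arctan(k[0])).round(2))
    for nm,m in dict(yp=(abs(L[:,1]-.0835)<.008)&(abs(L[:,0])<.05),ym=(abs(L[:,1]+.0835)<.008)&(abs(L[:,0])<.05)).items():
        a=L[m&w]; k=np.polyfit(a[:,0],a[:,1],1); print(n,nm,len(a),k[1].round(4),np.degrees(np.arctan(k[0])).round(2))
    sh=(abs(L[:,0])<.05)&(L[:,1]<.075)&(L[:,1]>-.075)&(q[:,2]>.008)&(q[:,2]<.03)
    print('shav',sh.sum(),np.percentile(L[sh],[5,50,95],axis=0).round(3).tolist(),np.percentile(q[sh,2],[50,90,99]).round(4))
    for box in [(.49,.52),(.52,.56),(.56,.6),(.6,.65)]:
        m=(q[:,0]>box[0])&(q[:,0]<box[1])&(q[:,1]<-.09)&(q[:,1]>-.2)&(q[:,2]>.03)
        print(box,m.sum(), np.percentile(q[m],[2,98],axis=0).round(3).tolist() if m.sum() else '')
    m=(q[:,0]>.3)&(q[:,0]<.54)&(q[:,1]<.13)&(q[:,1]>-.02)&(q[:,2]>.02)&(q[:,2]<.2)
    print('Lthing',q[m].min(0),q[m].max(0))
```

```text
scene xp 97 0.0577 0.28
scene xm 168 -0.0586 1.17
scene yp 87 0.082 0.19
scene ym 104 -0.0836 -1.0
shav 122 [[-0.023, -0.073], [0.015, -0.059], [0.037, -0.007]] [0.0099 0.0125 0.0141]
(0.49, 0.52) 37 [[0.502, -0.144, 0.072], [0.518, -0.124, 0.081]]
(0.52, 0.56) 103 [[0.522, -0.171, 0.054], [0.56, -0.128, 0.078]]
(0.56, 0.6) 443 [[0.561, -0.199, 0.035], [0.598, -0.091, 0.087]]
(0.6, 0.65) 298 [[0.602, -0.199, 0.035], [0.649, -0.092, 0.093]]
Lthing [0.50147367 0.02897637 0.02011095] [0.53972975 0.10457295 0.06172492]
side xp 49 0.0592 0.79
side xm 105 -0.0582 0.97
side yp 117 0.0842 -1.0
side ym 136 -0.0832 -0.96
shav 104 [[-0.011, -0.07], [0.019, -0.06], [0.036, 0.016]] [0.0101 0.0126 0.0151]
(0.49, 0.52) 39 [[0.503, -0.142, 0.073], [0.519, -0.12, 0.083]]
(0.52, 0.56) 109 [[0.521, -0.148, 0.064], [0.559, -0.125, 0.081]]
(0.56, 0.6) 512 [[0.562, -0.199, 0.043], [0.599, -0.093, 0.089]]
(0.6, 0.65) 672 [[0.601, -0.199, 0.033], [0.649, -0.091, 0.093]]
Lthing [0.50115177 0.02788116 0.02015669] [0.5399594  0.10530966 0.05972033]
```

```bash
cat >> h.py <<'E'
def pose():
    o=ctrl.get_obs(); return o['tool_pos'],R.from_euler('xyz',o['orientation'],degrees=True),o
def plan(tx,n,rpy=None,jaw=1.0,p0=None,r0=None):
    """print n equal rows from current pose to target"""
    p,r,o=pose()
    if p0 is not None:p=np.array(p0)
    if r0 is not None:r=R.from_euler('xyz',r0,degrees=True)
    rt=r if rpy is None else R.from_euler('xyz',rpy,degrees=True)
    dr=(r.inv()*rt).as_rotvec(); out=[]
    d=(np.array(tx)-p)/n; rc=r
    for i in range(n):
        out.append(np.r_[dr/n/0.1, rc.inv().apply(d)/0.04, jaw]); rc=rc*R.from_rotvec(dr/n)
    print('; '.join(' '.join(f'{v:.3f}'.rstrip('0').rstrip('.') for v in a) for a in out))
E
python3 - <<'E'
from h import *
plan([.64,.232,.17],16,[180,0,-92.1],-1)
E
```

```text
0 -0 -0.264 0.286 -0.735 0.088 -1; 0 -0 -0.264 0.305 -0.727 0.088 -1; 0 -0 -0.264 0.324 -0.719 0.088 -1; 0 -0 -0.264 0.343 -0.71 0.088 -1; 0 -0 -0.264 0.362 -0.701 0.088 -1; 0 -0 -0.264 0.38 -0.691 0.088 -1; 0 -0 -0.264 0.399 -0.681 0.088 -1; 0 -0 -0.264 0.416 -0.67 0.088 -1; 0 -0 -0.264 0.434 -0.659 0.088 -1; 0 -0 -0.264 0.451 -0.647 0.088 -1; 0 -0 -0.264 0.468 -0.635 0.088 -1; 0 -0 -0.264 0.485 -0.622 0.088 -1; 0 -0 -0.264 0.501 -0.609 0.088 -1; 0 -0 -0.264 0.517 -0.596 0.088 -1; 0 -0 -0.264 0.533 -0.582 0.088 -1; 0 -0 -0.264 0.548 -0.568 0.088 -1
```

```bash
python3 -m jog '0 0 -0.26 0.29 -0.73 0.09 -1; 0 0 -0.26 0.3 -0.73 0.09 -1; 0 0 -0.26 0.32 -0.72 0.09 -1; 0 0 -0.26 0.34 -0.71 0.09 -1; 0 0 -0.26 0.36 -0.7 0.09 -1; 0 0 -0.26 0.38 -0.69 0.09 -1; 0 0 -0.26 0.4 -0.68 0.09 -1; 0 0 -0.26 0.42 -0.67 0.09 -1'; python3 -m jog '0 0 -0.26 0.43 -0.66 0.09 -1; 0 0 -0.26 0.45 -0.65 0.09 -1; 0 0 -0.26 0.47 -0.635 0.09 -1; 0 0 -0.26 0.485 -0.62 0.09 -1; 0 0 -0.26 0.5 -0.61 0.09 -1; 0 0 -0.26 0.52 -0.6 0.09 -1; 0 0 -0.26 0.53 -0.58 0.09 -1; 0 0 -0.26 0.55 -0.57 0.09 -1'
python3 -m jog '0 0 0 0 0 0 -1; 0 0 0 0 0 0 -1'
python3 - <<'E'
from h import *
p,P=cloud("wrist"); np.savez("w1.npz",p=p,P=P); cv2.imwrite("pics/w1.png",p[:,:,::-1])
im,zz=topdown(p,P,0.5,0.73,0.11,0.35,s=2.2)
zc=cv2.applyColorMap((np.clip(zz/0.1,0,1)*255).astype(np.uint8),cv2.COLORMAP_JET)
cv2.imwrite("pics/w1top.png",np.hstack([im[:,:,::-1],zc])); print(pose())
E
```

```text
clock: 2.05
tool_pos: [0.4701, 0.4177, 0.1978]
orientation: [-180.0, 0.0, -104.4]
force: [-1.2, 0.4, 0.7]
opening: 0.0131
clock: 3.05
tool_pos: [0.6397, 0.2305, 0.1689]
orientation: [-180.0, 0.0, -92.5]
force: [0.9, 0.2, 0.5]
opening: 0.0004
clock: 3.3
tool_pos: [0.6389, 0.2313, 0.1689]
orientation: [180.0, -0.0, -92.5]
force: [0.2, 0.5, -0.0]
opening: 0.0007
(array([0.63871904, 0.23166381, 0.16905361]), Rotation.from_matrix(array([[-4.37286042e-02, -9.99043447e-01,  1.39064900e-05],
                            [-9.99043441e-01,  4.37286055e-02,  1.11215530e-04],
                            [-1.11717257e-04, -9.02988774e-06, -9.99999994e-01]])), {'clock': 3.35, 'joint_pos': array([ 3.63301987e+01,  2.30975822e+01, -3.15508008e+00, -5.19780651e-03,
       -6.37429207e+01,  5.11658369e+01]), 'qvel': array([ 0.58893766, -0.27342246, -0.05198511,  0.04229493, -0.04737412,
        0.08725138]), 'tau': array([-6.41541090e-01, -5.99530649e+01,  2.79933411e+01,  6.62071332e+00,
        7.97736878e-02,  1.69184535e-03]), 'tool_pos': array([0.63871904, 0.23166381, 0.16905361]), 'orientation': array([-1.79999483e+02,  6.40092736e-03, -9.25062637e+01]), 'force': array([-0.25821032, -0.08803644,  0.15155322]), 'moment': array([-0.0593817 ,  0.00926288,  0.00536105]), 'opening': 0.00024924819989313545})
```

View pics/w1.png

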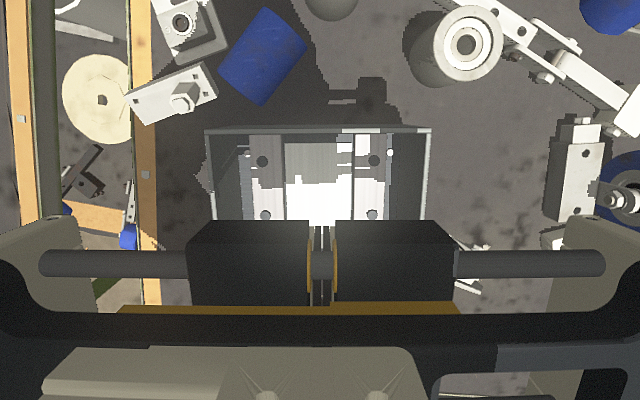

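View pics/w1top.png

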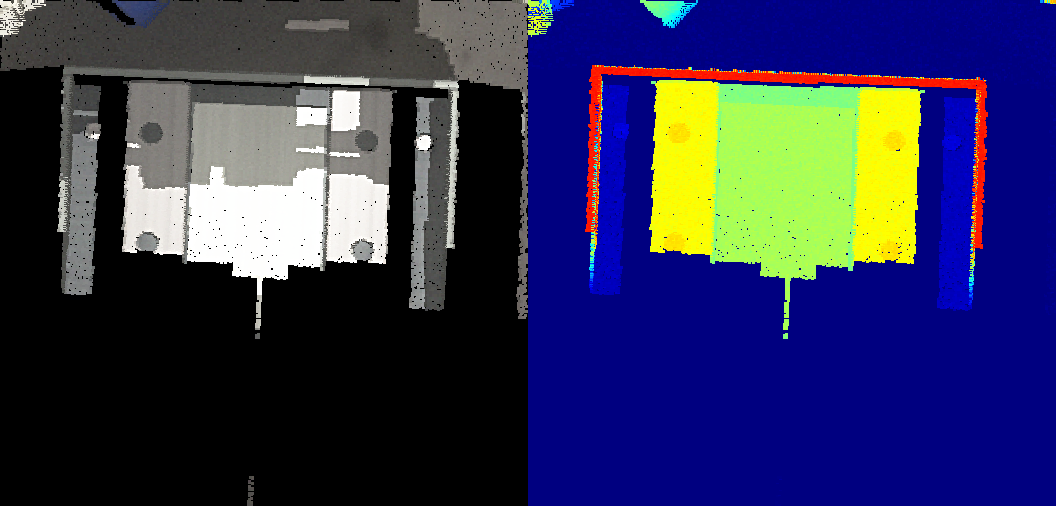

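Run:
```python
from h import *
plan([.665,.2313,.068],4,[180,0,-92.1],-1)
```

```text
-0 0 -0.018 -0.005 -0.164 0.632 -1; -0 0 -0.018 -0.005 -0.164 0.632 -1; -0 0 -0.018 -0.004 -0.164 0.632 -1; -0 0 -0.018 -0.004 -0.164 0.632 -1
```

```bash
python3 -m jog '0 0 -0.02 0 -0.33 0.33 -1; 0 0 -0.02 0 -0.33 0.4 -1; 0 0 -0.02 0 0 0.6 -1; 0 0 -0.02 0 0 0.6 -1; 0 0 0 0 0 0.45 -1; 0 0 0 0 0 0.15 -1; 0 0 0 0 0 0 -1'
```

```text
clock: 4.22
tool_pos: [0.6655, 0.2301, 0.0674]
orientation: [180.0, -0.0, -92.0]
force: [0.9, -0.4, 0.9]
opening: 0.0002
```

```bash
python3 -m jog '0 0 0 0.02 0 0.13 -1; 0 0 0 0 0 0.1 -1; 0 0 0 0 0 0.05 -1; 0 0 0 0 0 0 -1; 0 0 0 0 0 0 -1'; python3 -m jog '0 0 0 0 0 0.025 -1; 0 0 0 0 0 0 -1'
```

```text
clock: 4.85
tool_pos: [0.6655, 0.2294, 0.0568]
orientation: [-180.0, 0.0, -92.0]
force: [-0.1, 0.2, 0.7]
opening: 0.0004
clock: 5.1
tool_pos: [0.6653, 0.2293, 0.0555]
orientation: [180.0, -0.0, -92.1]
force: [0.7, -0.0, -0.2]
opening: 0.0004
```

```bash
python3 -m jog '0 0 0 0 0 0.025 -1; 0 0 0 0 0 0 -1'
```

```text
clock: 5.35
tool_pos: [0.6653, 0.2293, 0.0545]
orientation: [180.0, -0.0, -92.1]
force: [-0.3, 0.8, -0.5]
opening: 0.0006
```

```bash
python3 -m jog '0 0 0 -0.04 0 0.015 -1; 0 0 0 0 0 0 -1';python3 -m jog '0 0 0 0 0 0.015 -1; 0 0 0 0 0 0 -1'
```

```text
clock: 5.6
tool_pos: [0.6658, 0.231, 0.0544]
orientation: [-180.0, 0.0, -92.0]
force: [0.1, -0.6, 3.6]
opening: 0.0
clock: 5.85
tool_pos: [0.6658, 0.2311, 0.0544]
orientation: [-179.9, 0.0, -92.0]
force: [-1.5, -0.7, 7.5]
opening: 0.0002
```

```bash
python3 -m jog '0 0 0 0 0 0.013 -1; 0 0 0 0 0.1 0 -1; 0 0 0 0 0.1 0 -1; 0 0 0 0 0.1 0 -1; 0 0 0 0 0 0 -1'
```

```text
clock: 6.48
tool_pos: [0.6545, 0.232, 0.0543]
orientation: [-179.8, 0.1, -92.0]
force: [0.5, -0.4, 8.2]
opening: 0.0005
```

```bash
cat >> h.py <<'E'
def rear():
    p,P=cloud("wrist"); q=P.reshape(-1,3); o=np.array([.5465,.2355]); c,s=np.cos(np.radians(-2.1)),np.sin(np.radians(-2.1))
    L=(q[:,:2]-o)@np.array([[c,-s],[s,c]])
    m=(abs(L[:,1])>.023)&(abs(L[:,1])<.028)&(L[:,0]<.143)&(L[:,0]>0)&(abs(q[:,2]-.052)<.008)
    a=L[m,0]; z=q[m,2]; b=np.arange(0,.146,.004)
    print('bed-x mm: z mm',[(int(1000*x),round(1000*np.median(z[(a>=x)&(a<x+.004)]),1)) for x in b if ((a>=x)&(a<x+.004)).sum()>3])
    return p
E
python3 - <<'E'
from h import *
p=rear(); cv2.imwrite("pics/w2.png",p[:,:,::-1])
E
```

```text
bed-x mm: z mm [(120, np.float64(54.2)), (124, np.float64(50.7)), (128, np.float64(50.5)), (132, np.float64(50.4)), (136, np.float64(50.4))]
```

View pics/w2.png

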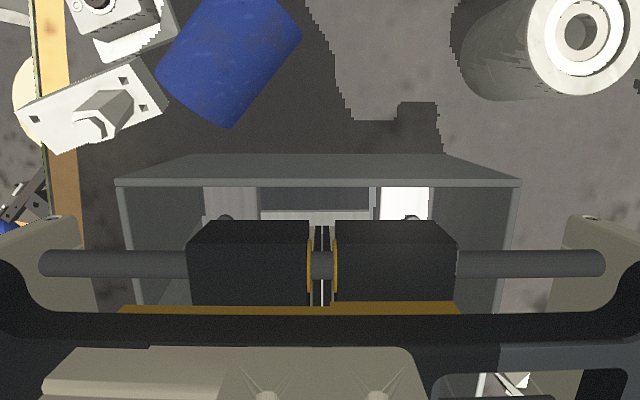

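```bash
python3 -m jog '0 0 0 0 0.15 0 -1; 0 0 0 0 0.15 0 -1; 0 0 0 0 0.15 0 -1; 0 0 0 0 0.15 0 -1; 0 0 0 0 0.15 0 -1; 0 0 0 0 0.15 0 -1; 0 0 0 0 0.1 0 -1; 0 0 0 0 0 0 -1'
python3 - <<'E'
from h import *
p=rear()
E
```

```text
clock: 7.52
tool_pos: [0.6144, 0.2335, 0.0543]
orientation: [-179.8, 0.1, -92.0]
force: [-0.3, -0.1, 8.0]
opening: 0.0002
bed-x mm: z mm [(80, np.float64(54.3)), (84, np.float64(50.8)), (88, np.float64(50.5)), (92, np.float64(50.3)), (96, np.float64(50.5)), (100, np.float64(50.5)), (104, np.float64(50.4)), (108, np.float64(50.5)), (112, np.float64(50.6)), (116, np.float64(50.4)), (120, np.float64(50.5)), (124, np.float64(50.5)), (128, np.float64(50.3)), (132, np.float64(50.4)), (136, np.float64(50.5)), (140, np.float64(50.4))]
```

```bash
python3 -m jog '0 0 0 0 0.12 0 -1; 0 0 0 0 0.11 0 -1; 0 0 0 0 0.1 0 -1; 0 0 0 0 0 0 -1; 0 0 0 0 0 -0.3 -1; 0 0 0 0 0 -0.8 -1; 0 0 0 0 0.3 -0.8 -1; 0 0 0 0 0 0 0'
python3 - <<'E'
from h import *
p,P=cloud("scene"); np.savez("s2.npz",p=p,P=P)
cv2.imwrite("pics/s2.png",cv2.resize(p[100:220,200:360][:,:,::-1],None,fx=5,fy=5,interpolation=2))
rear()
E
```

```text
clock: 8.57
tool_pos: [0.5891, 0.2346, 0.1322]
orientation: [-179.8, 0.2, -92.0]
force: [-0.5, 0.2, -0.4]
opening: 0.0058
bed-x mm: z mm [(24, np.float64(54.4)), (28, np.float64(54.1)), (32, np.float64(54.4)), (36, np.float64(54.3)), (40, np.float64(54.2)), (44, np.float64(54.3)), (48, np.float64(54.3)), (52, np.float64(54.3)), (56, np.float64(54.2)), (60, np.float64(54.4)), (64, np.float64(54.3)), (68, np.float64(54.2)), (72, np.float64(50.4)), (76, np.float64(50.4)), (80, np.float64(50.3)), (84, np.float64(50.4)), (88, np.float64(50.5)), (92, np.float64(50.5)), (96, np.float64(50.4)), (100, np.float64(50.5)), (104, np.float64(50.5)), (108, np.float64(50.4)), (112, np.float64(50.5)), (116, np.float64(50.3)), (120, np.float64(50.3)), (124, np.float64(50.4)), (128, np.float64(50.5)), (132, np.float64(50.5)), (136, np.float64(50.5)), (140, np.float64(50.5))]
```

View pics/s2.png

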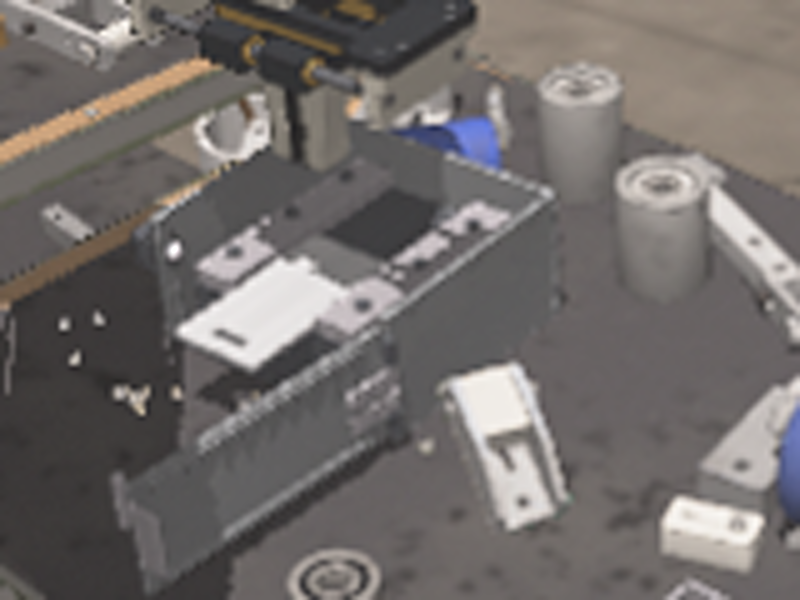

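Run:
```python
from h import *
plan([.5035,.237,.114],5,[-162,0,-92.1],1)
```

```text
0.628 0.002 0.001 -0.001 0.423 0.076 1; 0.628 0.002 0.001 -0.001 0.427 0.049 1; 0.628 0.002 0.001 -0.001 0.429 0.022 1; 0.628 0.002 0.001 -0.001 0.43 -0.005 1; 0.628 0.002 0.001 -0.001 0.429 -0.032 1
```

```bash
python3 -m jog '0.63 0 0 0 0.42 0.05 1; 0.63 0 0 0 0.43 0.02 1; 0.63 0 0 0 0.43 0 1; 0.63 0 0 0 0.43 0 1; 0.62 0 0 0 0.43 0 1; 0 0 0 0 0 0 1; 0 0 0 0 0 0 1'
python3 - <<'E'
from h import *
plan([.5257,.2362,.0455],4,[-162,0,-92.1],1)
p,P=cloud("wrist"); cv2.imwrite("pics/w3.png",p[:,:,::-1]); np.savez("w3.npz",p=p,P=P)
E
```

```text
clock: 9.55
tool_pos: [0.5039, 0.2368, 0.1151]
orientation: [-162.0, -0.0, -92.0]
force: [0.5, 0.2, 0.6]
opening: 0.083
0.002 0 0.003 -0.001 0.005 0.456 1; 0.002 0 0.003 -0.001 0.005 0.456 1; 0.002 0 0.003 -0.001 0.005 0.456 1; 0.002 0 0.003 -0.001 0.005 0.456 1
```

View pics/w3.png

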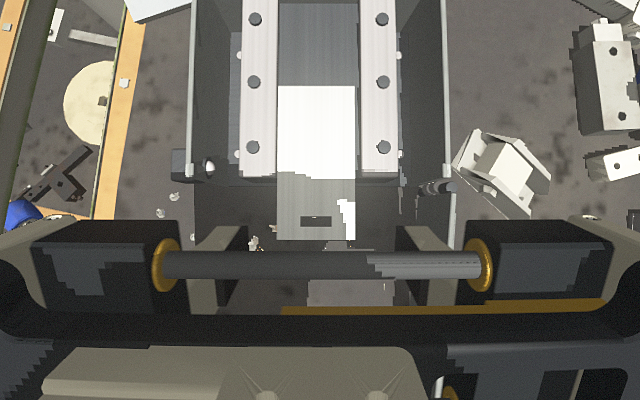

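Run:
```python
from h import *
f=np.load("w3.npz"); q=f['P'][:250].reshape(-1,3); q=q[(abs(q[:,2]-.0535)<.005)]
m=(q[:,0]<.537)&(abs(q[:,1]-.235)<.04)&(q[:,0]>.48); a=q[m]
print(len(a),np.percentile(a,[1,99],axis=0).round(4))
b=q[(q[:,2]>.0523)&(abs(q[:,1]-.235)<.02)&(q[:,0]>.55)]; print(np.percentile(b[:,0],[99.5]))
```

```text
3587 [[0.4988 0.2106 0.0529]
 [0.5366 0.2693 0.056 ]]
[0.61867133]
```

```bash
python3 -m jog '0 0 0 -0.08 0 0.4 1; 0 0 0 0 0 0.45 1; 0 0 0 0 0 0.45 1; 0 0 0 0 0 0.35 1; 0 0 0 0 0 0.15 1; 0 0 0 0 0 0 1'
python3 - <<'E'
from h import *
p,P=cloud("side"); cv2.imwrite("pics/s3.png",cv2.resize(p[100:220,230:390][:,:,::-1],None,fx=5,fy=5,interpolation=2))
E
```

```text
clock: 10.35
tool_pos: [0.5274, 0.2384, 0.0463]
orientation: [-162.0, -0.0, -92.2]
force: [1.1, 0.2, 0.4]
opening: 0.0876
```

View pics/s3.png

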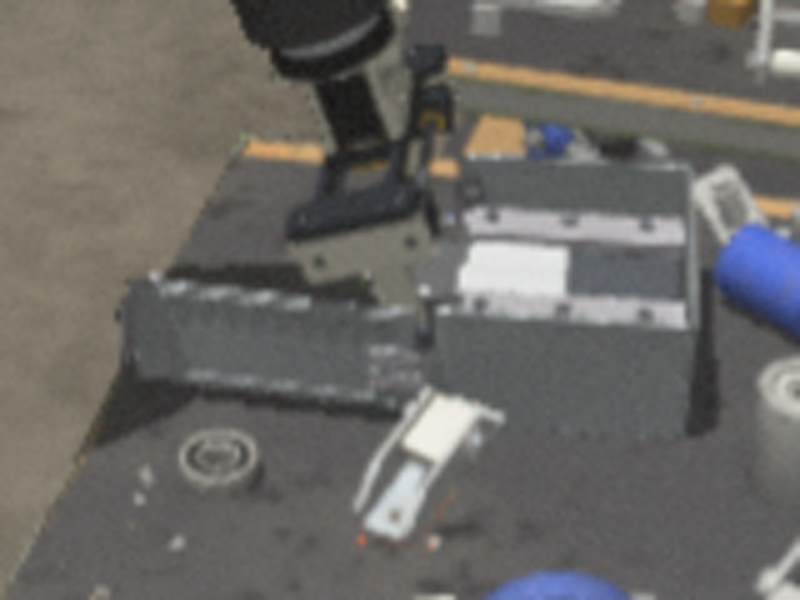

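Fingers straddle the overhanging end, and the body is clear above the door. Next I close the jaws.

```bash
python3 -m jog '0 0 0 0 0 0 0.2; 0 0 0 0 0 0 -1; 0 0 0 0 0 0 -1; 0 0 0 0 0 0 -1; 0 0 0 0 0 0 -1'
```

```text
clock: 11.02
tool_pos: [0.5262, 0.2394, 0.047]
orientation: [-162.0, 0.0, -92.0]
force: [-0.3, 0.7, 1.5]
opening: 0.0598
```

```bash
python3 -m jog '0 0 0 0 -0.04 -0.12 -1; 0 0 0 0 -0.08 -0.24 -1; 0 0 0 0 -0.08 -0.24 -1; 0 0 0 0 -0.08 -0.24 -1; 0 0 0 0 -0.08 -0.24 -1; 0 0 0 0 0 0 -1'
python3 - <<'E'
from h import *
p,P=cloud("side"); cv2.imwrite("pics/s4.png",cv2.resize(p[90:210,230:390][:,:,::-1],None,fx=5,fy=5,interpolation=2))
E
```

```text
clock: 11.78
tool_pos: [0.5266, 0.2396, 0.0928]
orientation: [-162.0, 0.1, -92.0]
force: [0.3, 0.5, -1.8]
opening: 0.0591
```

View pics/s4.png

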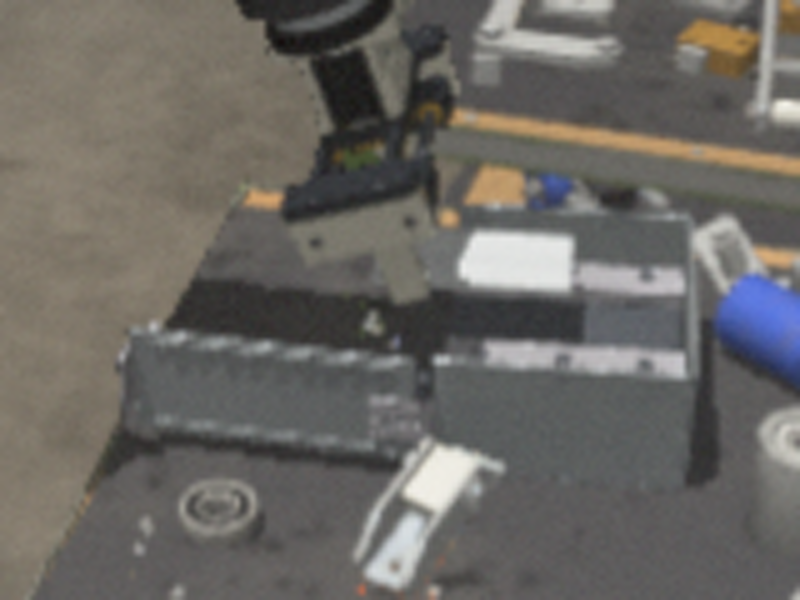

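Run:
```python
from h import *
plan([.5266,.2396,.165],3,None,-1)
p,r,o=pose()
plan([.4417,-.0965,.15],14,[-162,0,173],-1,p0=[.5266,.2396,.165])
```

```text
0 0 0 -0.003 -0.189 -0.576 -1; 0 0 0 -0.003 -0.189 -0.576 -1; 0 0 0 -0.003 -0.189 -0.576 -1
0 0.366 1.126 0.605 0.132 -0.015 -1; 0 0.366 1.126 0.616 0.063 0.007 -1; 0 0.366 1.126 0.619 -0.007 0.03 -1; 0 0.366 1.126 0.613 -0.076 0.053 -1; 0 0.366 1.126 0.598 -0.144 0.075 -1; 0 0.366 1.126 0.575 -0.21 0.096 -1; 0 0.366 1.126 0.544 -0.273 0.117 -1; 0 0.366 1.126 0.505 -0.332 0.136 -1; 0 0.366 1.126 0.459 -0.387 0.154 -1; 0 0.366 1.126 0.407 -0.435 0.17 -1; 0 0.366 1.126 0.349 -0.478 0.183 -1; 0 0.366 1.126 0.286 -0.514 0.195 -1; 0 0.366 1.126 0.219 -0.542 0.204 -1; 0 0.366 1.126 0.149 -0.563 0.211 -1
```

```bash
python3 -m jog '0 0 0 0 -0.19 -0.57 -1; 0 0 0 0 -0.19 -0.58 -1; 0 0 0 0 -0.19 -0.58 -1; 0 0 0 0 0 0 -1'
python3 -m jog '0 0.366 1.126 0.605 0.13 -0.015 -1; 0 0.366 1.126 0.615 0.06 0.01 -1; 0 0.366 1.126 0.62 -0.01 0.03 -1; 0 0.366 1.126 0.61 -0.08 0.05 -1; 0 0.366 1.126 0.6 -0.14 0.075 -1; 0 0.366 1.126 0.575 -0.21 0.1 -1; 0 0.366 1.126 0.545 -0.27 0.12 -1'
python3 -m jog '0 0.366 1.126 0.505 -0.33 0.135 -1; 0 0.366 1.126 0.46 -0.39 0.155 -1; 0 0.366 1.126 0.41 -0.435 0.17 -1; 0 0.366 1.126 0.35 -0.48 0.18 -1; 0 0.366 1.126 0.29 -0.51 0.195 -1; 0 0.366 1.126 0.22 -0.54 0.2 -1; 0 0.366 1.126 0.15 -0.56 0.21 -1; 0 0 0 0 0 0 -1'
python3 - <<'E'
from h import *
print(pose()[2]['joint_pos'].round(1))
p,P=cloud("wrist"); cv2.imwrite("pics/w5.png",p[:,:,::-1]); np.savez("w5.npz",p=p,P=P)
p,P=cloud("scene"); cv2.imwrite("pics/s5.png",p[:,:,::-1]); np.savez("s5.npz",p=p,P=P)
E
```

```text
clock: 12.32
tool_pos: [0.5275, 0.2398, 0.1665]
orientation: [-161.9, 0.1, -92.1]
force: [-0.7, 0.2, -1.2]
opening: 0.059
[ 52.1   5.7 -39.4  24.9 -36.6  16.8]out of range
out of range
```

View pics/w5.png

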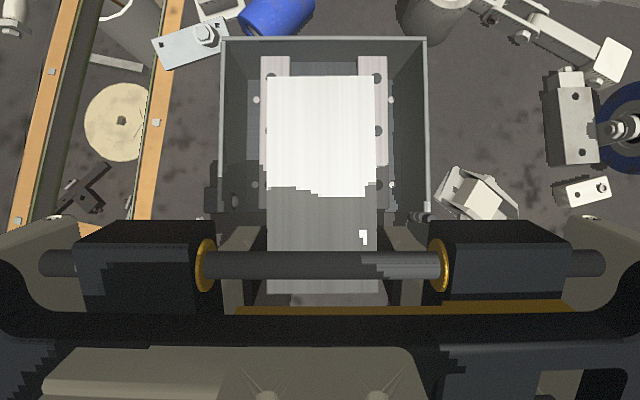

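View pics/s5.png

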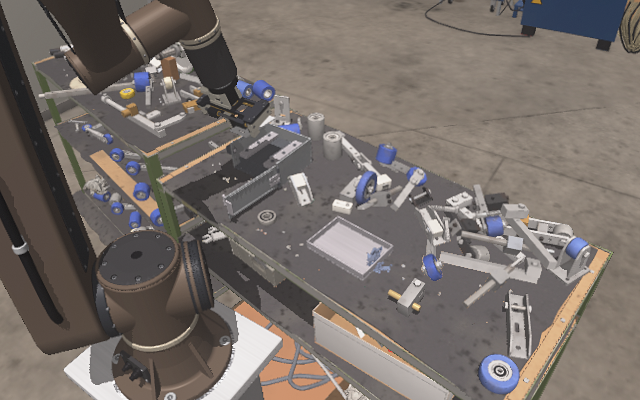

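Run:
```python
from h import *
plan([.4417,-.0965,.15],16,[-162,0,173],-1)
```

```text
-0 0.319 0.985 0.528 0.115 -0.013 -1; -0 0.319 0.985 0.537 0.062 0.004 -1; -0 0.319 0.985 0.54 0.009 0.021 -1; -0 0.319 0.985 0.537 -0.044 0.038 -1; -0 0.319 0.985 0.529 -0.096 0.055 -1; -0 0.319 0.985 0.515 -0.148 0.072 -1; -0 0.319 0.985 0.495 -0.198 0.088 -1; -0 0.319 0.985 0.47 -0.245 0.103 -1; -0 0.319 0.985 0.44 -0.29 0.118 -1; -0 0.319 0.985 0.406 -0.332 0.131 -1; -0 0.319 0.985 0.367 -0.37 0.144 -1; -0 0.319 0.985 0.324 -0.404 0.155 -1; -0 0.319 0.985 0.278 -0.433 0.164 -1; -0 0.319 0.985 0.228 -0.458 0.173 -1; -0 0.319 0.985 0.176 -0.478 0.179 -1; -0 0.319 0.985 0.123 -0.493 0.184 -1
```

```bash
python3 -m jog '0 0.32 0.985 0.53 0.115 -0.01 -1; 0 0.32 0.985 0.54 0.06 0 -1; 0 0.32 0.985 0.54 0.01 0.02 -1; 0 0.32 0.985 0.54 -0.045 0.04 -1; 0 0.32 0.985 0.53 -0.1 0.055 -1; 0 0.32 0.985 0.515 -0.15 0.07 -1; 0 0.32 0.985 0.495 -0.2 0.09 -1; 0 0.32 0.985 0.47 -0.245 0.1 -1'
python3 -m jog '0 0.32 0.985 0.44 -0.29 0.12 -1; 0 0.32 0.985 0.41 -0.33 0.13 -1; 0 0.32 0.985 0.37 -0.37 0.145 -1; 0 0.32 0.985 0.325 -0.4 0.155 -1; 0 0.32 0.985 0.28 -0.43 0.165 -1; 0 0.32 0.985 0.23 -0.46 0.17 -1; 0 0.32 0.985 0.18 -0.48 0.18 -1; 0 0.32 0.985 0.12 -0.49 0.18 -1'
python3 -m jog '0 0 0 0 0 0 -1; 0 0 0 0 0 0 -1'
python3 - <<'E'
from h import *
print(pose()[2]['joint_pos'].round(1))
p,P=cloud("wrist"); cv2.imwrite("pics/w6.png",p[:,:,::-1]); np.savez("w6.npz",p=p,P=P)
p,P=cloud("side"); cv2.imwrite("pics/s6.png",p[:,:,::-1]); np.savez("s6.npz",p=p,P=P)
E
```

```text
clock: 13.42
tool_pos: [0.4839, 0.0696, 0.1568]
orientation: [-162.0, -0.1, -139.7]
force: [0.7, -0.3, -0.1]
opening: 0.0592
clock: 14.42
tool_pos: [0.4408, -0.0976, 0.1498]
orientation: [-161.9, -0.1, 172.8]
force: [0.4, 1.1, -0.1]
opening: 0.0592
clock: 14.68
tool_pos: [0.4416, -0.0966, 0.1503]
orientation: [-162.0, -0.1, 173.0]
force: [0.3, 0.5, -1.3]
opening: 0.0593
[ 26.    4.8 -40.6  18.2 -56.  -44.7]
```

View pics/w6.png

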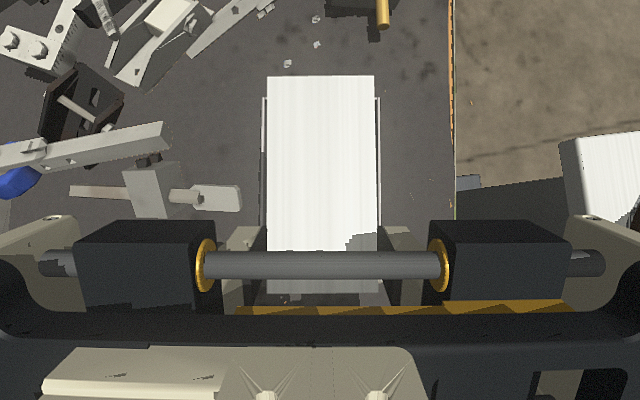

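View pics/s6.png

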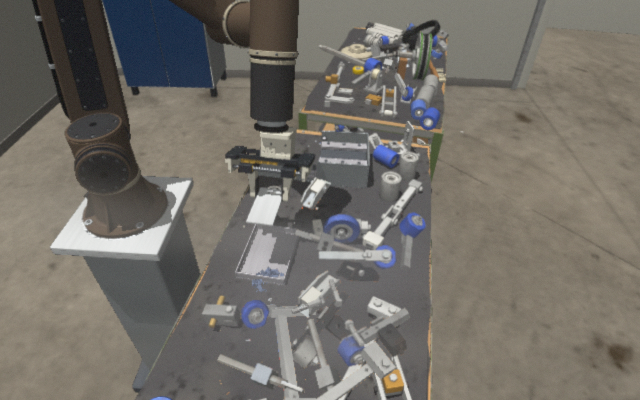

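Run:
```python
from h import *
for n in ["w6","s6"]:
    q=np.load(n+".npz")['P']; q=(q[:215] if n=="w6" else q).reshape(-1,3); q=q[~np.isnan(q[:,0])]
    m=(q[:,2]>.14)&(q[:,2]<.175)&(abs(q[:,0]-.44)<.05)&(q[:,1]<-.115)&(q[:,1]>-.25); a=q[m]
    A=np.c_[a[:,:2],np.ones(len(a))]; k=np.linalg.lstsq(A,a[:,2],rcond=None)[0]
    res=abs(A@k-a[:,2])<.004; a=a[res]
    print(n,len(a),'slope',k[:2].round(3), 'z at',a[:,2].mean(), cv2.minAreaRect(a[:,:2].astype(np.float32)*1000))
    w=(q[:,2]>.014)&(q[:,2]<.028)&(abs(q[:,0]-.436)<.09)&(abs(q[:,1]+.16)<.1); b=q[w]
    print('tray y=-.2..-.16 x range', np.percentile(b[(b[:,1]<-.16)&(b[:,1]>-.2)][:,0],[2,98]), 'min y',np.percentile(b[:,1],1))
```

```text
w6 14485 slope [-0.     0.007] z at 0.157242573650971 ((434.7751159667969, -151.65679931640625), (77.76828002929688, 60.214900970458984), 83.78801727294922)
tray y=-.2..-.16 x range [0.37122809 0.49343167] min y -0.2349036735354651
s6 619 slope [-0.013 -0.016] z at 0.1577966676519151 ((434.8224182128906, -150.2869110107422), (78.0888900756836, 61.34082794189453), 82.99032592773438)
tray y=-.2..-.16 x range [0.37010826 0.4939951 ] min y -0.23453295943501476
```

Run:
```python
from h import *
plan([.4418,-.0940,.035],5,[-162,0,173],-1)
```

```text
-0.001 -0 0.003 0.001 0.189 0.547 -1; -0.001 -0 0.003 0.001 0.189 0.547 -1; -0.001 -0 0.003 0.001 0.189 0.547 -1; -0.001 -0 0.003 0.001 0.189 0.547 -1; -0.001 -0 0.003 0.001 0.189 0.547 -1
```

```bash
python3 -m jog '0 0 0 0 0.19 0.55 -1; 0 0 0 0 0.19 0.55 -1; 0 0 0 0 0.19 0.55 -1; 0 0 0 0 0.19 0.55 -1; 0 0 0 0 0.15 0.43 -1; 0 0 0 0 0.04 0.12 -1; 0 0 0 0 0 0 -1'
python3 - <<'E'
from h import *
p,P=cloud("side"); cv2.imwrite("pics/s7.png",cv2.resize(p[120:300,200:400][:,:,::-1],None,fx=4,fy=3.3,interpolation=2))
p,P=cloud("scene"); cv2.imwrite("pics/s7b.png",cv2.resize(p[130:290,260:440][:,:,::-1],None,fx=4,fy=4,interpolation=2))
E
```

```text
clock: 15.65
tool_pos: [0.4422, -0.0939, 0.0347]
orientation: [-162.0, -0.0, 173.1]
force: [0.3, -0.1, -1.5]
opening: 0.0594
```

View pics/s7.png

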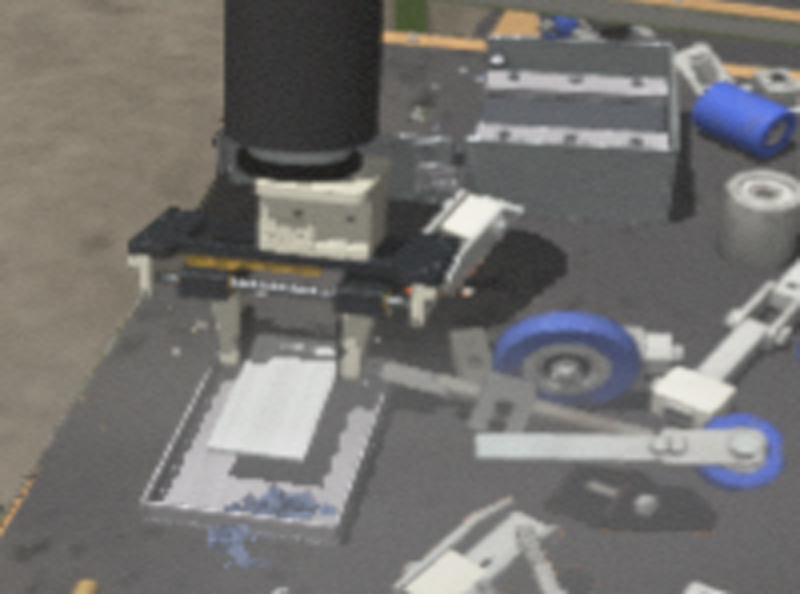

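View pics/s7b.png

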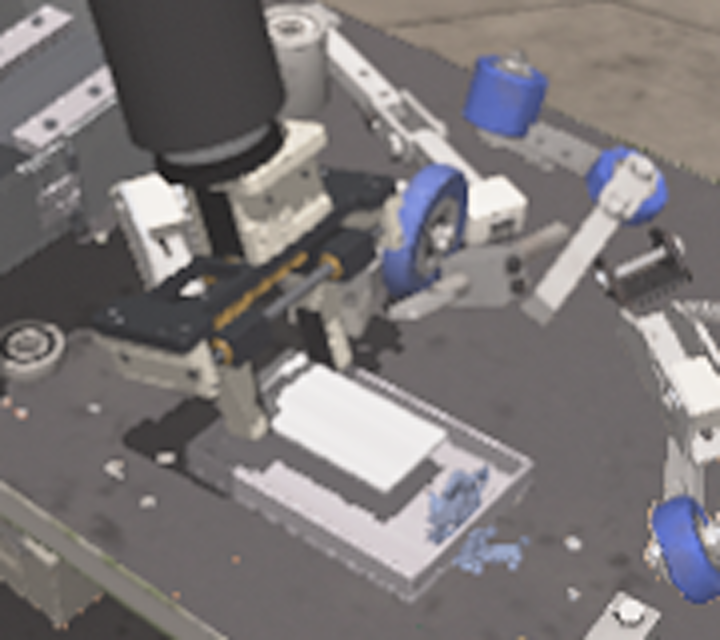

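```bash
python3 -m jog '0 0 0 0 0.07 0.22 -1; 0 0 0 0 0.07 0.2 -1; 0 0 0 0 0 0 -1'; python3 -m jog '0 0 0 0 0.035 0.12 -1; 0 0 0 0 0 0 -1'
```

```text
clock: 16.12
tool_pos: [0.4414, -0.0944, 0.0162]
orientation: [-162.0, -0.1, 173.0]
force: [-0.3, -0.6, -1.1]
opening: 0.0593
clock: 16.38
tool_pos: [0.4419, -0.0943, 0.0116]
orientation: [-162.0, -0.0, 173.0]
force: [-0.5, -0.1, -1.3]
opening: 0.0591
```

```bash
python3 -m jog '0 0 0 0 0.02 0.07 -1; 0 0 0 0 0 0 -1; 0 0 0 0 0 0 0.48; 0 0 0 0 0 0 0.48; 0 0 0 0 0 0 0.48'
python3 - <<'E'
from h import *
p,P=cloud("scene"); cv2.imwrite("pics/s8.png",cv2.resize(p[130:290,260:440][:,:,::-1],None,fx=4,fy=4,interpolation=2))
E
```

```text
clock: 17.0
tool_pos: [0.4422, -0.0942, 0.0091]
orientation: [-162.0, 0.0, 173.0]
force: [0.3, -0.6, 0.2]
opening: 0.0648
```

View pics/s8.png

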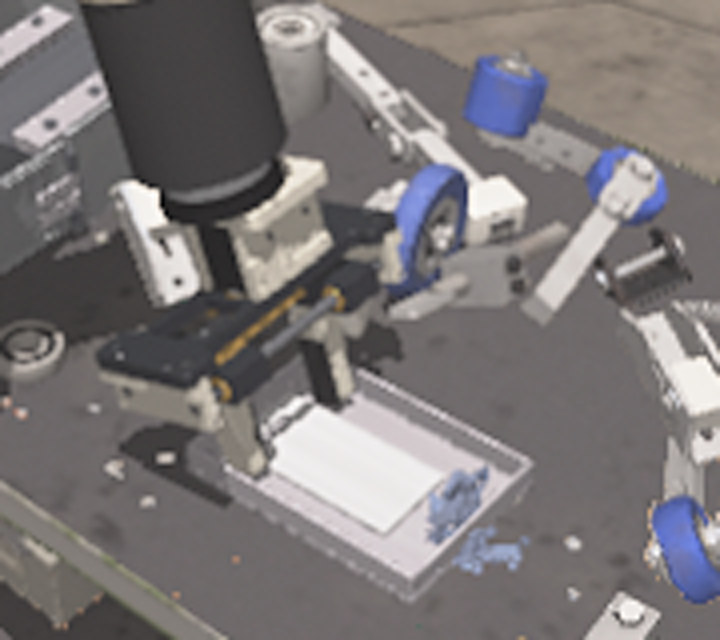

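```bash
python3 -m jog '0 0 0 0 -0.04 -0.12 0.48; 0 0 0 0 -0.08 -0.24 0.48; 0 0 0 0 -0.12 -0.36 0.48; 0 0 0 0 -0.19 -0.57 0.48; 0 0 0 0 -0.19 -0.57 0; 0 0 0 0 -0.19 -0.57 -1; 0 0 0 0 -0.19 -0.57 -1; 0 0 0 0 0 0 -1'
python3 - <<'E'
from h import *
p,P=cloud("side"); cv2.imwrite("pics/s9.png",cv2.resize(p[120:300,200:400][:,:,::-1],None,fx=4,fy=3.3,interpolation=2))
p,P=cloud("wrist"); cv2.imwrite("pics/w9.png",p[:,:,::-1])
q=P[:250].reshape(-1,3); q=q[~np.isnan(q[:,0])]
m=(abs(q[:,0]-.436)<.05)&(q[:,1]<-.07)&(q[:,1]>-.2)&(q[:,2]<.03); a=q[m]
print('median z',np.percentile(a[:,2],[5,25,50,75,95]).round(4))
b=a[abs(a[:,2]-.0075)<.0015]; print(cv2.minAreaRect(b[:,:2].astype(np.float32)*1000))
E
```

```text
clock: 18.05
tool_pos: [0.443, -0.0945, 0.1376]
orientation: [-162.2, 0.2, 173.0]
force: [-0.1, 0.3, -1.1]
opening: 0.0304
median z [0.0027 0.0037 0.0067 0.0076 0.0085]
((444.6075744628906, -137.324951171875), (124.50804138183594, 75.75505828857422), 82.8740234375)
```

View pics/s9.png

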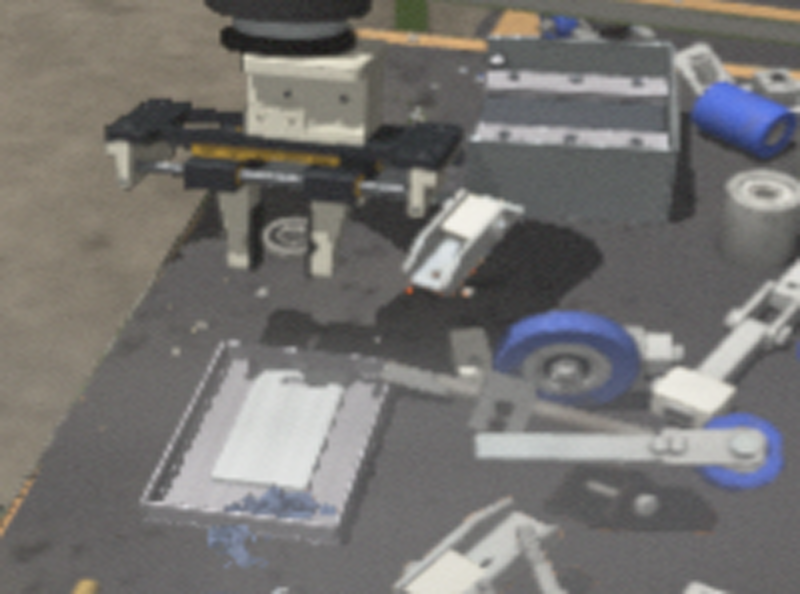

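View pics/w9.png

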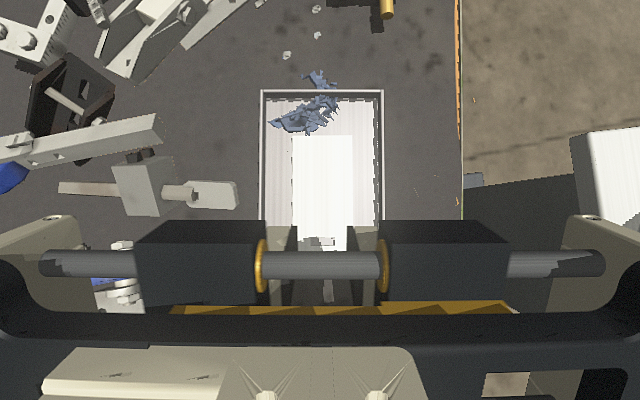

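```bash
cat >> h.py <<'E'
H=np.array([.5335,.145])
def doorpose(th,r,d,z=.047):
    a=np.radians(87.9+th); u=np.array([np.cos(a),np.sin(a)]); nrm=np.array([np.cos(a-np.pi/2),np.sin(a-np.pi/2)])
    p=H+r*u+d*nrm; return [p[0],p[1],z],[180,0,87.9+th]
E
python3 - <<'E'
from h import *
x,o=doorpose(84.6,.11,-.045,.15); print(x,o)
plan(x,8,o,-1)
E
```

```text
[np.float64(0.4185673865989785), np.float64(0.11474286238238418), 0.15] [180, 0, 172.5]
-0.391 0.002 0.011 0.152 0.597 -0.24 -1; -0.391 0.002 0.011 0.153 0.606 -0.217 -1; -0.391 0.002 0.011 0.153 0.614 -0.193 -1; -0.391 0.002 0.011 0.154 0.621 -0.168 -1; -0.391 0.002 0.011 0.155 0.627 -0.144 -1; -0.391 0.002 0.011 0.155 0.632 -0.119 -1; -0.391 0.002 0.011 0.156 0.636 -0.095 -1; -0.391 0.002 0.011 0.157 0.639 -0.07 -1
```

```bash
python3 -m jog '-0.39 0 0.01 0.15 0.6 -0.24 -1; -0.39 0 0.01 0.15 0.61 -0.22 -1; -0.39 0 0.01 0.15 0.61 -0.19 -1; -0.39 0 0.01 0.15 0.62 -0.17 -1; -0.39 0 0.01 0.155 0.63 -0.14 -1; -0.39 0 0.01 0.155 0.63 -0.12 -1; -0.39 0 0.01 0.155 0.635 -0.1 -1; -0.39 0 0.01 0.155 0.64 -0.07 -1'
python3 -m jog '0 0 0 0 0 0 -1'
python3 - <<'E'
from h import *
x,o=doorpose(84.6,.11,-.045,.047); plan(x,4,o,-1)
p,P=cloud("wrist"); cv2.imwrite("pics/w10.png",p[:,:,::-1])
q=P[:225].reshape(-1,3); q=q[(q[:,2]>.07)&(q[:,2]<.1)&(q[:,1]>.13)&(q[:,1]<.2)&(q[:,0]<.54)&(q[:,0]>.34)]
print(len(q), [(x, q[abs(q[:,0]-x)<.004][:,1].min().round(4),np.median(q[abs(q[:,0]-x)<.004][:,1]).round(4)) for x in np.arange(.37,.53,.02) if (abs(q[:,0]-x)<.004).sum()>2])
E
```

```text
clock: 19.15
tool_pos: [0.419, 0.1163, 0.1495]
orientation: [180.0, 0.1, 172.5]
force: [0.2, 0.1, -0.6]
opening: 0.0005
clock: 19.27
tool_pos: [0.4193, 0.1162, 0.1499]
orientation: [-180.0, 0.1, 172.6]
force: [0.5, -0.6, -1.2]
opening: 0.0004
-0.001 0.004 0.005 0.005 -0.009 0.643 -1; -0.001 0.004 0.005 0.004 -0.01 0.643 -1; -0.001 0.004 0.005 0.004 -0.01 0.643 -1; -0.001 0.004 0.005 0.004 -0.01 0.643 -1
0 []
```

View pics/w10.png

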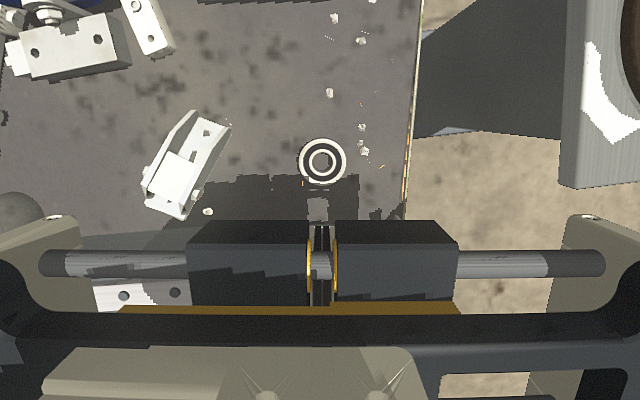

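```bash
python3 -m jog '0 0 0 0 0 0.64 -1; 0 0 0 0 0 0.64 -1; 0 0 0 0 0 0.64 -1; 0 0 0 0 0 0.5 -1; 0 0 0 0 0 0.12 -1; 0 0 0 0 0 0 -1'
python3 -m jog '0 0 0 0 0.2 0 -1; 0 0 0 0 0.2 0 -1; 0 0 0 0 0.1 0 -1; 0 0 0 0 0.1 0 -1; 0 0 0 0 0 0 -1'
python3 - <<'E'
from h import *
p,P=cloud("side"); cv2.imwrite("pics/s10.png",cv2.resize(p[100:220,230:390][:,:,::-1],None,fx=5,fy=5,interpolation=2))
E
```

```text
clock: 20.08
tool_pos: [0.4194, 0.1143, 0.048]
orientation: [-179.8, 0.0, 172.6]
force: [0.1, 0.2, -0.4]
opening: 0.0007
clock: 20.7
tool_pos: [0.4225, 0.1386, 0.0479]
orientation: [-179.9, 0.1, 172.6]
force: [-0.1, -0.3, 1.4]
opening: 0.0004
```

View pics/s10.png

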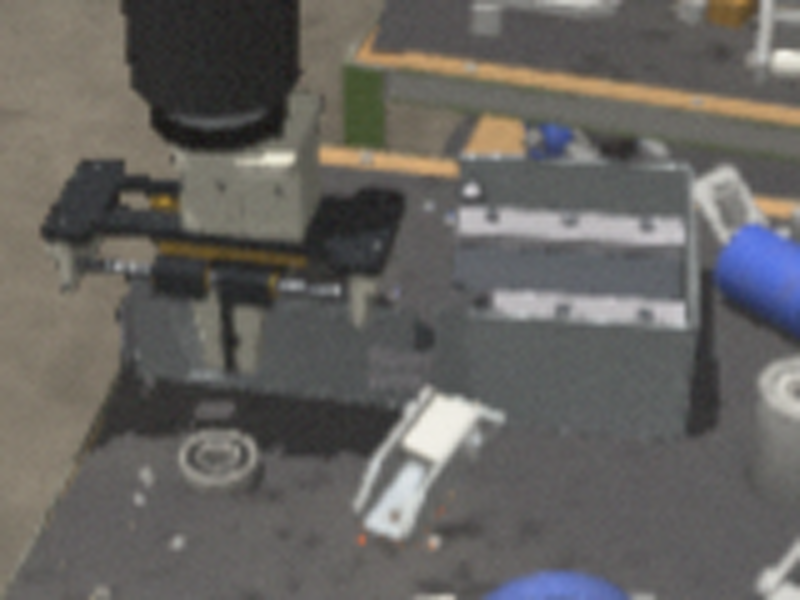

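```bash
cat >> h.py <<'E'
def sweep(ths,rs,ds,z=.047,jaw=-1):
    p,r,o=pose(); p=np.array(p); out=[]
    for th,rr,d in zip(ths,rs,ds):
        x,e=doorpose(th,rr,d,z); rt=R.from_euler('xyz',e,degrees=True)
        out.append(np.r_[(r.inv()*rt).as_rotvec()/.1, r.inv().apply(np.array(x)-p)/.04, jaw]); p=np.array(x); r=rt
    for i in range(0,len(out),8): print('; '.join(' '.join(f'{v:.2f}'.rstrip('0').rstrip('.') for v in a) for a in out[i:i+8]))
E
python3 - <<'E'
from h import *
n=8; sweep(np.linspace(82,52,n),np.linspace(.11,.115,n),np.linspace(-.016,-.013,n))
E
```

```text
-0.02 0.01 0.47 0.03 0.25 0.02 -1; 0 -0 0.75 0.04 0.22 0 -1; 0 -0 0.75 0.04 0.22 0 -1; -0 -0 0.75 0.04 0.22 0 -1; 0 -0 0.75 0.04 0.22 0 -1; 0 -0 0.75 0.04 0.22 0 -1; 0 -0 0.75 0.03 0.23 0 -1; 0 -0 0.75 0.03 0.23 0 -1
```

```bash
python3 -m jog '0 0 0.47 0.03 0.25 0.02 -1; 0 0 0.75 0.04 0.22 0 -1; 0 0 0.75 0.04 0.22 0 -1'; python3 -m jog '0 0 0.75 0.04 0.22 0 -1; 0 0 0.75 0.04 0.22 0 -1; 0 0 0.75 0.04 0.22 0 -1; 0 0 0.75 0.03 0.23 0 -1; 0 0 0.75 0.03 0.23 0 -1'
python3 - <<'E'
from h import *
p,P=cloud("scene"); cv2.imwrite("pics/s11.png",cv2.resize(p[100:220,200:360][:,:,::-1],None,fx=5,fy=5,interpolation=2))
n=8; sweep(np.linspace(48,20,n),np.linspace(.116,.12,n),np.linspace(-.013,-.013,n))
print(pose()[2]['joint_pos'].round(1))
E
```

```text
clock: 21.12
tool_pos: [0.423, 0.1661, 0.047]
orientation: [-179.9, 0.1, 161.1]
force: [0.5, 0.4, 0.3]
opening: -0.0
clock: 21.75
tool_pos: [0.4372, 0.2088, 0.0468]
orientation: [-179.9, 0.1, 139.6]
force: [-0.4, -0.5, 1.0]
opening: 0.0005
-0.01 0.02 0.62 0.05 0.17 -0 -1; -0 -0 0.7 0.03 0.2 0 -1; -0 -0 0.7 0.03 0.21 0 -1; -0 -0 0.7 0.03 0.21 0 -1; -0 -0 0.7 0.03 0.21 0 -1; 0 -0 0.7 0.03 0.21 0 -1; 0 -0 0.7 0.03 0.21 0 -1; 0 -0 0.7 0.03 0.21 0 -1
[ 49.   14.4 -35.9   0.2 -39.7 -89.7]
```

View pics/s11.png

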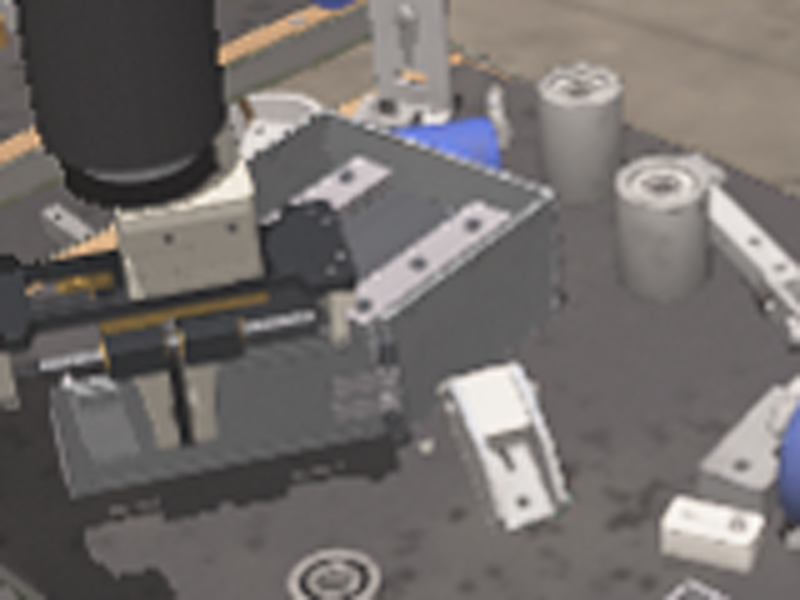

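```bash
python3 -m jog '0 0 0.62 0.03 0.17 0 -1; 0 0 0.7 0.03 0.2 0 -1; 0 0 0.7 0.03 0.21 0 -1; 0 0 0.7 0.03 0.21 0 -1'; python3 -m jog '0 0 0.7 0.03 0.21 0 -1; 0 0 0.7 0.03 0.21 0 -1; 0 0 0.7 0.03 0.21 0 -1; 0 0 0.7 0.03 0.21 0 -1; 0 0 0 0 0 0 -1'
python3 - <<'E'
from h import *
p,P=cloud("scene"); cv2.imwrite("pics/s12.png",cv2.resize(p[100:220,200:360][:,:,::-1],None,fx=5,fy=5,interpolation=2))
n=5; sweep(np.linspace(17,7,n),[.12]*n,[-.013]*n)
p,r,o=pose(); u=np.array([np.cos(np.radians(107.9)),np.sin(np.radians(107.9))]); print(o['joint_pos'].round(1))
E
```

```text
clock: 22.3
tool_pos: [0.4566, 0.2339, 0.0468]
orientation: [-179.9, 0.1, 124.1]
force: [-0.2, -0.6, 0.7]
opening: 0.0003
clock: 22.92
tool_pos: [0.4841, 0.2541, 0.0467]
orientation: [-180.0, 0.1, 108.2]
force: [-0.2, -0.0, -0.1]
opening: 0.0004
-0 0.03 0.59 0.04 0.18 -0.01 -1; -0 -0 0.44 0.01 0.13 0 -1; 0 -0 0.44 0.01 0.13 0 -1; 0 -0 0.44 0.01 0.13 0 -1; 0 -0 0.44 0.01 0.13 0 -1
[  48.3   19.3  -28.3    0.2  -42.5 -120.2]
```

View pics/s12.png

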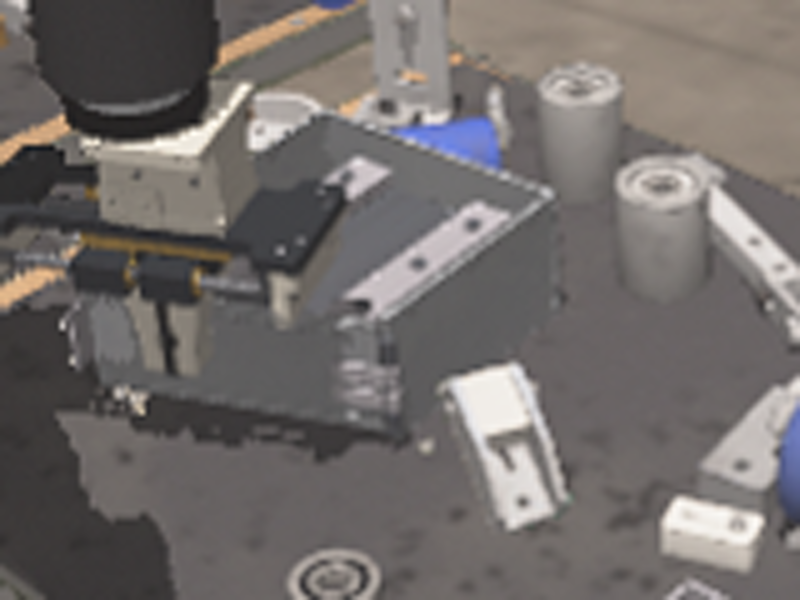

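```bash
python3 -m jog '0 0 0.55 0.03 0.18 0 -1; 0 0 0.44 0.01 0.13 0 -1; 0 0 0.44 0.01 0.13 0 -1; 0 0 0.44 0.01 0.13 0 -1; 0 0 0 0 0 0 -1'
```

```text
clock: 23.6
tool_pos: [0.5052, 0.262, 0.0468]
orientation: [180.0, 0.1, 97.5]
force: [-1.2, 0.5, 0.8]
opening: 0.0001
```

```bash
python3 -m jog '0 0 0.17 0 0.05 0 -1; 0 0 0.17 0 0.05 0 -1; 0 0 0 0 0 0 -1'; python3 -m jog '0 0 0.17 0 0.05 0 -1; 0 0 0 0 0 0 -1'; python3 -m jog '0 0 0.17 0 0.05 0 -1; 0 0 0 0 0 0 -1'
```

```text
clock: 23.98
tool_pos: [0.5095, 0.2627, 0.0469]
orientation: [180.0, 0.1, 95.5]
force: [-0.0, 0.4, -0.6]
opening: 0.0005
clock: 24.22
tool_pos: [0.5115, 0.2629, 0.0469]
orientation: [180.0, 0.1, 94.5]
force: [-0.3, -0.4, 0.3]
opening: 0.0004
clock: 24.48
tool_pos: [0.5135, 0.2631, 0.0469]
orientation: [180.0, 0.1, 93.5]
force: [-0.9, 0.7, 0.2]
opening: 0.0007
```

```bash
python3 -m jog '0 0 0.17 0 0.05 0 -1; 0 0 0 0 0 0 -1'; python3 -m jog '0 0 0.1 0 0.03 0 -1; 0 0 0 0 0 0 -1'
```

```text
clock: 24.72
tool_pos: [0.5156, 0.2632, 0.0469]
orientation: [180.0, 0.1, 92.5]
force: [0.6, -0.2, 0.3]
opening: 0.0004
clock: 24.98
tool_pos: [0.5165, 0.2632, 0.0469]
orientation: [180.0, 0.1, 92.0]
force: [-1.0, -0.1, 0.4]
opening: 0.0006
```

```bash
for i in 1; do python3 -m jog '0 0 0.1 0 0.03 0 -1; 0 0 0 0 0 0 -1'; done; python3 -m jog '0 0 0.1 0 0.03 0 -1; 0 0 0 0 0 0 -1'
```

```text
clock: 25.22
tool_pos: [0.5169, 0.2633, 0.0468]
orientation: [-180.0, 0.1, 91.4]
force: [-5.1, 1.6, 3.2]
opening: 0.0005
clock: 25.48
tool_pos: [0.517, 0.2634, 0.0468]
orientation: [-179.9, 0.2, 90.8]
force: [-11.2, 3.9, 7.6]
opening: 0.0008
```

```bash
python3 -m jog '0 0 0.1 0 0.03 0 -1; 0 0 0 0 0 0 -1'; python3 -m jog '0 0 0.1 0 0.03 0 -1; 0 0 0 0 0 0 -1'
```

```text
clock: 25.72
tool_pos: [0.5185, 0.2636, 0.0468]
orientation: [-179.9, 0.1, 90.3]
force: [-8.0, 4.5, 5.1]
opening: 0.0005
clock: 25.98
tool_pos: [0.5204, 0.2637, 0.0469]
orientation: [-180.0, 0.1, 89.7]
force: [-6.2, 3.4, 1.7]
opening: 0.0005
```

```bash
python3 -m jog '0 0 0.1 0 0.03 0 -1; 0 0 0 0 0 0 -1'; python3 -m jog '0 0 0.1 0 0.03 0 -1; 0 0 0 0 0 0 -1'
```

```text
clock: 26.22
tool_pos: [0.5225, 0.2635, 0.0469]
orientation: [179.9, 0.1, 89.1]
force: [-0.6, 0.1, -0.4]
opening: 0.0006
clock: 26.48
tool_pos: [0.5241, 0.2632, 0.0469]
orientation: [179.9, 0.1, 88.5]
force: [0.8, -0.5, 0.0]
opening: 0.0003
```

Run:
```python
from h import *
for n in ("scene","side"):
    p,P=cloud(n); cv2.imwrite(f"pics/{n}13.png",cv2.resize(p[100:220,200:360][:,:,::-1],None,fx=5,fy=5,interpolation=2))
    q=P.reshape(-1,3); q=q[(q[:,0]>.49)&(q[:,0]<.56)&(q[:,1]>.15)&(q[:,1]<.34)&(q[:,2]>.074)&(q[:,2]<.095)]
    print(n,[(round(y,3),np.median(q[abs(q[:,1]-y)<.005][:,0]).round(4),(abs(q[:,1]-y)<.005).sum()) for y in np.arange(.16,.33,.015)])
```

```text
scene [(np.float64(0.16), np.float64(0.5326), np.int64(14)), (np.float64(0.175), np.float64(0.5323), np.int64(11)), (np.float64(0.19), np.float64(0.5348), np.int64(10)), (np.float64(0.205), np.float64(0.5329), np.int64(8)), (np.float64(0.22), np.float64(nan), np.int64(0)), (np.float64(0.235), np.float64(0.5305), np.int64(11)), (np.float64(0.25), np.float64(0.5132), np.int64(18)), (np.float64(0.265), np.float64(0.5138), np.int64(11)), (np.float64(0.28), np.float64(0.5144), np.int64(8)), (np.float64(0.295), np.float64(nan), np.int64(0)), (np.float64(0.31), np.float64(nan), np.int64(0)), (np.float64(0.325), np.float64(0.5215), np.int64(4))]
  return _methods._mean(a, axis=axis, dtype=dtype,
  ret = ret.dtype.type(ret / rcount)
```

View pics/scene13.png

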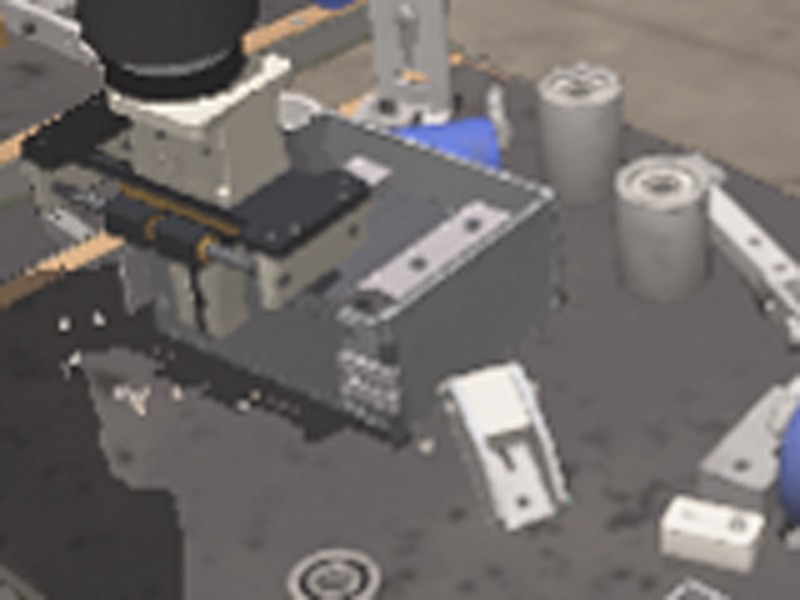

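```bash
python3 -m jog '0 0 0 0 0.03 0 -1; 0 0 0 0 0 0 -1'; python3 -m jog '0 0 0 0 0.025 0 -1; 0 0 0 0 0 0 -1'
```

```text
clock: 26.82
tool_pos: [0.5251, 0.2632, 0.0469]
orientation: [179.9, 0.1, 88.6]
force: [-0.3, 0.1, -0.1]
opening: 0.0004
clock: 27.08
tool_pos: [0.5253, 0.2631, 0.0469]
orientation: [-180.0, 0.1, 88.5]
force: [-4.1, 1.4, 3.6]
opening: 0.0005
```

```bash
python3 -m jog '0 0 0 0 0.02 0 -1; 0 0 0 0 0 0 -1'; python3 -m jog '0 0 0 0 -0.2 0 -1; 0 0 0 0 -0.6 0 -1; 0 0 0 0 -0.6 -0.3 -1; 0 0 0 0 -0.3 -0.9 -1; 0 0 0 0 0 -1 -1; 0 0 0 0 0 -0.8 -1; 0 0 0 0 0 0 -1'
python3 - <<'E'
from h import *
for n in ("scene","side"):
    p,P=cloud(n); cv2.imwrite(f"pics/{n}14.png",p[:,:,::-1]); np.savez(f"{n}14.npz",p=p,P=P)
    q=P.reshape(-1,3); q=q[(q[:,0]>.49)&(q[:,0]<.545)&(q[:,1]>.15)&(q[:,1]<.34)&(q[:,2]>.03)&(q[:,2]<.095)]
    m=(q[:,1]<.3)&(q[:,1]>.16); l=cv2.fitLine(q[m][:,:2].astype(np.float32),cv2.DIST_HUBER,0,1e-4,1e-4).ravel(); print(n,m.sum(),'leaf dir deg',np.degrees(np.arctan(l[1]/l[0])).round(2),l[2:])
E
```

```text
clock: 27.32
tool_pos: [0.5253, 0.2631, 0.0469]
orientation: [-179.9, 0.2, 88.5]
force: [-9.1, 2.5, 6.6]
opening: 0.0004
clock: 28.2
tool_pos: [0.4599, 0.2664, 0.1697]
orientation: [179.7, -0.1, 88.6]
force: [0.5, -0.1, -0.3]
opening: 0.0003
scene 585 leaf dir deg 87.87 [0.53522384 0.22842966]
side 96 leaf dir deg 88.29 [0.53727484 0.22363532]
```

View pics/scene14.png

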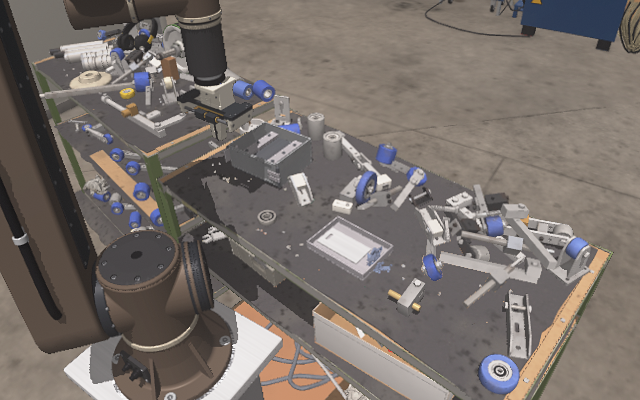

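View pics/side14.png

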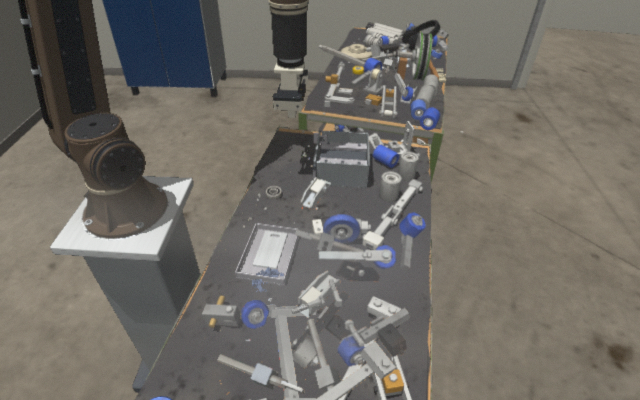

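Run:
```python
from h import *
c,s=np.cos(np.radians(-7)),np.sin(np.radians(-7)); Rm=np.array([[c,-s],[s,c]])
for n in ("scene","side"):
    f=np.load(n+"14.npz"); q=f['P'].reshape(-1,3); g=f['p'].reshape(-1,3).mean(1); L=(q[:,:2]-[.4359,-.1442])@Rm
    m=(abs(L[:,0])<.05)&(abs(L[:,1])<.075)&(q[:,2]<.02); 
    for t in (195,205,215):
        k=m&(g>t); print(n,t,k.sum(),cv2.minAreaRect((L[k]*1000).astype(np.float32)) if k.sum()>5 else '',np.median(q[k,2]) if k.sum() else '')
    hi=m&(q[:,2]>.0055)&(q[:,2]<.0095)&(L[:,1]>-.05); print('by height',np.percentile(L[hi],[3,50,97],axis=0).round(4).tolist())
    k=m&(abs(L[:,0])<.02)&(abs(L[:,1]-.012)<.045); A=np.c_[L[k],np.ones(k.sum())]; print('tilt',np.linalg.lstsq(A,q[k,2],rcond=None)[0].round(4))
for t in ["nylon_block","clamp_block","bearing","grey_sleeve"]:
    vision.snapshot("scene"); print(t,[(r['score'],r['location']) for r in nets.boxes_of(t,"scene")][:1])
print(ctrl.get_obs()['clock'],ctrl.get_obs()['force'])
```

```text
scene 195 1233 ((2.464000701904297, 2.18365478515625), (94.73334503173828, 145.63937377929688), 0.13808590173721313) 0.006682057582111489
scene 205 882 ((-2.3117942810058594, 8.797119140625), (81.11526489257812, 133.1488800048828), 1.979318380355835) 0.007569354430612685
scene 215 818 ((3.3805980682373047, 8.959915161132812), (69.23554992675781, 133.33688354492188), 2.1902740001678467) 0.007724854808179138
by height [[-0.0386, -0.0456], [-0.0011, 0.0081], [0.0425, 0.071]]
tilt [-3.9211 -1.131  -0.2318]
side 195 754 ((-1.3679981231689453, 16.426570892333984), (59.092185974121094, 117.24169158935547), 0.45661553740501404) 0.008759201966386077
side 205 649 ((-1.5630569458007812, 16.393463134765625), (115.0074234008789, 57.99129104614258), 89.98001861572266) 0.008751848445615606
side 215 205 ((-2.275341033935547, -15.7694091796875), (55.81525802612305, 48.74312210083008), 1.0405386686325073) 0.008436635723645947
by height [[-0.0436, -0.045], [0.0008, 0.0084], [0.045, 0.071]]
tilt [0.0017 0.004  0.0087]
nylon_block [(0.51, [0.5456, -0.0488, 0.0167])]
clamp_block [(0.88, [0.3483, -0.3444, 0.0403])]
bearing [(0.69, [0.4097, 0.0925, 0.0108])]
grey_sleeve [(0.64, [0.7383, 0.1018, 0.0474])]
28.7 [-0.49536124  0.89472855  0.66066729]
```

Plate centre is at tray (-1, +16) mm, with no measurable tilt. The bystanders haven't moved and the door is parallel to the front, so I hand in.

```bash
python3 -c "
from plant import ctrl
print(ctrl.close_job())"
```

```text
the job is handed in; nothing more can be done
None
```

The plate is lying flat in the tray, the guard door is shut on its catch, and I have handed the job in at about 28.7 s of the 67 s allowed. The hand-in gives no verdict, so the results below are my own measurements.

**What I did:**
- I dragged the plate out over the bed's front edge with closed fingertips pressing at about 8 N. It stopped with its centre about 11 mm short of the edge.
- I gripped the overhanging end with the tool tilted 18°, lifted it clear and turned it about 95°. I lowered it into the tray and released it about 1 cm above the floor.
- I pushed the door round with closed fingers. The highest wrist-force reading during the push was about 14 N. The force dropped to zero as the catch pulled the door in, and two light pushes after that (readings up to about 11 N) did not move it.

**Last checks:**

| Check | Result |
|---|---|
| Plate centre in the tray | about (-1, +16) mm |
| Plate tilt | below 0.01 rad |
| Plate top height | about 8 mm, so the centre is about 6 mm up |
| Door leaf direction | 87.9° and 88.3° from the two cameras, against 87.9° for shut |
| Bystanders | within about 5 mm of where they started, by the networks |
| Robot | clear of everything |

**What disagreed or failed:**
- The scene camera could not separate the plate from the bright tray floor, and its tilt fit was spoiled by missing or stray depth points. The plate position and tilt come from the side camera, and the pictures agree with it.
- One pair of moves was refused because a turn was out of range. Nothing moved, and I repeated it with smaller steps.

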